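# Lock the drill-guide barrel of the log-drilling jig

### The arm

A 6-joint arm with a two-finger parallel gripper is mounted at the origin on the work surface. World frame = base frame: x ahead of the robot, y to its left, z up, the work surface at z = 0. Lengths are in m, angles in rad, forces in N, time in s.
With the tool pointing down it reaches from about 0.3 to 0.775 m from the base axis. Payload 14.6 kg.
Tool frame: the origin (TCP) lies on the centre line of the jaws, within the pads' length; the fingertips stand 25 mm ahead of it and the grasp point (between the pads) lies 6 mm ahead of it (arm.nose_length is the z of the fingertips in the tool frame, in m); z points along the fingers, y is the direction in which the jaws open and shut (so a half turn about z gives the same grasp; the last joint's range is limited). The gripper opens to 85 mm and grips with 20 to 120 N. Pads are 22 mm wide; open, the fingers measure 114 mm over their backs; the gripper's body (76 mm by 85 mm) begins 54 mm behind the grasp point. The pads swing forward as they close: fully open they stand 13 mm farther back than shut.
Start: joints at [-0.067, 0.3, 1.521, -0, 1.321, -0.067], TCP at [0.55, -0, 0.256] pointing down, gripper open.
Joint ranges: [-3.03, 3.03], [-0.79, 2.21], [0.23, 2.52], [-1.04, 4.18], [0, 3.07], [-2.55, 2.55]. Speed limits (rad/s): [2.22, 2.22, 2.57, 3.14, 3.14, 3.14].

### API

Orientations are given as a rotation vector (axis times angle).
In Python, from workcell import sensors, viewer, ticket, arm gives the robot as it stands.
- The arm moves only by the shell command python3 -m handwheel 'ROWS' [FORCE]. ROWS is JSON, a list of rows, each a list of 3 entries, a list of its own where there are three numbers: the shift along the tool's x, y, z in mm, then the turn, a rotation vector about the tool's x, y, z in rad, then the opening, from 0 (shut) to 1 (fully open). A call has 1 to 8 rows; each row is the pose to reach, as a shift and turn from the pose commanded when the call began, along the tool's axes at that moment; what a row does not reach only later rows make up. A row lasts 1/12 s, in which the tool goes at most 41.7 mm and 7.16 degrees, less where a joint would pass 70% of its speed; a pose out of reach is approached as far as the arm can. A call with a gripper value outside its range is refused whole. The fingers move at their own pace and stop on an object; FORCE is the grip in N (left out, the last holds). Time passes only in rows, so rows that repeat a pose let the fingers close. It gives the time, the measured TCP pose, the force and the opening at its end, in the units of the state.
- sensors.read_state(): the state, without advancing time (a new reading comes with each control period).
- viewer.snapshot(name): name is "scene" or "side" or "wrist"; returns the picture (480x640x3 uint8, blue, green, red); there is no depth.
- viewer.calibration(name): a dict with "K" (3x3 intrinsics, pixels), "rvec" (rotation vector, rad) and "tvec" (3), from world to camera coordinates, as OpenCV has them; the wrist camera has in their place "T_tool_cam" (4x4, takes a point from camera to tool coordinates, whose origin is the TCP and whose axes are the flange's). Camera axes: x right, y down, z forward; pixel columns grow to the right and rows downward; lengths in m; the calibration is good to about 2 mm. The wrist camera is an equidistant fisheye: a pixel r from the principal point sees the ray r / f radians off the axis. A picture is of the moment at which its call begins: read the wrist's pose just before it. calibration takes no time and is no camera call.
- ticket.finish_job(): hands the job in, once; it reports no verdict.
The state is a dict: "clock": time; "qpos": joint angles; "dq": joint speeds; "tau": joint torques, N m; "tcp_pos": TCP position; "orientation": TCP orientation; "ft_force": force on the tool from outside, world axes, zero at the start; "torque": the same for the moment, N m; "gripper_width": finger opening in m.
Only numpy, scipy, OpenCV 4.12 (cv2) and the standard library are available. Lean on these libraries where they do the work, as an engineer would, in place of code of your own. Each camera call takes 0.05 s, during which the arm holds its last target.

### The job

The drill guide on the jig is set to depth but not locked: ease the blue-handled spanner down over the two flats on top of its steel barrel, so that the handle lies beside a post of the jig and the barrel cannot turn along clockwise. Then turn the knurled brass ring clockwise (seen from above) until it is hand-tight on its washer, about 0.6 newton-metre and no more than 1. Finally lift the spanner off and lay it down flat on the bench, clear of the jig, leaving the barrel as it was set and the other things where they are.

Things in the scene. Friction and masses are not known exactly. Their poses are not given: they have to be found in the camera images.
- jig: fixed drilling jig: wooden base board 200 x 300 mm (x, y), birch slice, green bridge along y. Origin: under the board's centre, on the bench; z up. Barrel, ring and washer stand on its z axis. Two steel posts, 16 mm thick, at x = 0, y = -100 and +100 mm, tops at z = 170 mm. Bridge 70 mm wide: middle face (|y| under 75 mm) at z = 118 mm, end lugs (|y| 75 to 125 mm) topped at z = 145 mm
- washer: flat steel washer, 67 mm across, lying on the bridge's middle face under the ring, fixed; origin at the centre of its underside, z up. Washers differ: it may be 1.9 to 3.4 mm thick
- barrel: upright threaded steel barrel, 40 mm across, turns about the jig's z axis. Origin on the axis at the shoulder under its two flats (jig z = 145 mm, level with the lugs' tops); x along the flats. Flats: 24 mm apart, 32 mm long, 13.5 mm tall, the top 4 mm bevelled. It turns at 0.04 N m; the turning ring drags it with 0.15 N m. At the start its x is 0.16 to 0.24 rad counter-clockwise of the jig's y
- barrel_flats (a point): on the barrel's axis, 4 mm above the shoulder: the place of the jaw's centre when the spanner is fully down. With its handle along the barrel's x or -x (both serve) the spanner lies level on shoulder and lug, its handle 0 to 8 mm from the post, which stops it when the barrel is dragged clockwise. The jaw may sit up to 5 mm towards its handle, but only 1 mm the other way
- barrel_mark (a point): red mark on the barrel's shoulder, on its x axis, 20 mm from the axis: shows whether the barrel has turned; it must end less than 4.5 mm from where it began
- ring: knurled brass lock ring on the barrel's thread, 62 mm across, 20 mm tall, its underside 121 to 122 mm above the bench. Origin on its axis at the underside. Turned clockwise from above it runs down 6 mm a turn at 0.15 N m and meets the washer after 0.1 to 2.1 rad: to be felt, since washers differ. Then the torque climbs by 1.5 to 2 N m per radian. Grip it firmly; it stays where it is left
- ring_mid (a point): centre of the ring, half-way up its height: where to grasp it
- spanner: loose flat open-ended spanner, bright steel with blue handle, 8 mm thick, 155 mm long, 0.2 kg, lying flat. Origin under the centre of its jaw; x from the jaw along the handle, z up. Jaw 25.6 mm wide, open towards -x, throat 21 mm from the jaw's centre; head 51 mm across; handle 16 mm wide, ending 140 mm from the jaw's centre
- spanner_jaw (a point): centre of the spanner's jaw, half-way up its thickness (4 mm); axes as the spanner's
- spanner_grip (a point): point on the spanner's handle to grasp, 52 mm from the jaw's centre along +x, half-way up (4 mm above the bench when it lies flat); axes as the spanner's
- mallet: loose brown wooden mallet, 258 mm long, lying, to be left alone
- screwdriver: loose screwdriver with yellow handle, to be left alone
- offcut: loose small drilled birch slice, 90 mm across, 45 mm tall, to be left alone
- pot: loose brown plant pot, 90 mm across, 85 mm tall, to be left alone

How it is judged:
On the way, in this order (a step that is already met when the one before it is completed fails the run):
1. the spanner sits down on the barrel's flats, level, the centre of its jaw within 6 mm of its place (distance between spanner_jaw and barrel_flats below 0.006 m and z of spanner_jaw in the frame of barrel below 0.0065 m and angle between spanner_jaw's own z axis and vertical below 0.07 rad), for 0.2 s.
2. the ring bears on the washer with more than 15 N (about 0.35 N m on the ring) while the spanner is on the flats (contact force between ring and washer above 15 N and distance between spanner_jaw and barrel_flats below 0.01 m), for 0.2 s.
At the end, for the whole second after the job is handed in: the ring is tight on the washer (bearing on it with more than 15 N, about 0.35 N m on the ring), the barrel's mark is within 4.5 mm of where it was, and the spanner lies flat and still on the bench with its jaw more than 130 mm from the jig's centre (contact force between ring and washer above 15 N and distance of barrel_mark from where it was at the start of the episode below 0.0045 m and height (world z) of each of spanner_jaw, spanner_grip below 0.012 m and horizontal distance between spanner_jaw and jig above 0.13 m and linear speed of spanner below 0.02 m/s); the robot touches nothing.
It fails at once if the barrel is turned away from its setting: its mark moves more than 4.5 mm (0.22 rad) (distance of barrel_mark from where it was at the start of the episode above 0.0045 m).
It fails at once if the ring is overtightened: it bears on the washer with more than 85 N (about 1.2 N m on the ring) (contact force between ring and washer above 85 N).
It fails at once if the spanner is forced against the jig with more than 60 N (contact force between spanner and jig above 60 N).
It fails at once if the spanner is dropped or slammed down on the bench (faster than 0.6 m/s within 25 mm of it) (linear speed of spanner above 0.6 m/s and height (world z) of spanner_jaw below 0.025 m).
It fails at once if a bystander is shifted by more than 30 mm (distance of any of mallet, screwdriver, offcut, pot from where it was at the start of the episode above 0.03 m).
It also fails if it takes over 72 s, if anything falls off the work surface, if the arm or the gripper's body presses on something with over 40 N, if the wrist force passes 120 N, or if a joint passes its speed limit or range.

## Working session

There is one attempt and no reset: what is moved stays moved. The work goes in short steps, Python scripts to look and compute and a shell command to move; the robot and the scene stay as the last step left them, time stands still between calls to the robot, and variables do not carry over. Pictures are saved under pics/ and viewed, and the job is handed in when it is done.

```bash
mkdir -p pics; ls; cat > h.py <<'E'
import numpy as np, cv2
from workcell import sensors, viewer, ticket, arm
from scipy.spatial.transform import Rotation as R
def cam(name):
    c=viewer.calibration(name); return c
def ray(name,uv,st=None):
    c=viewer.calibration(name);K=np.array(c["K"],float)
    if name!="wrist":
        p=cv2.undistortPoints(np.array([[uv]],float),K,None)[0,0]
        Rm=cv2.Rodrigues(np.array(c["rvec"],float))[0];t=np.array(c["tvec"],float).ravel()
        return -Rm.T@t, Rm.T@np.array([p[0],p[1],1])
    x=(uv[0]-K[0,2])/K[0,0];y=(uv[1]-K[1,2])/K[1,1];th=np.hypot(x,y)
    s=np.sin(th)/max(th,1e-9)
    d=np.array([x*s,y*s,np.cos(th)])
    T=np.array(c["T_tool_cam"]);W=R.from_rotvec(st["orientation"])
    return W.apply(T[:3,3])+np.array(st["tcp_pos"]),W.apply(T[:3,:3]@d)
def onplane(name,uv,z,st=None):
    o,d=ray(name,uv,st);return o+d*(z-o[2])/d[2]
def proj(name,P,st=None):
    P=np.array(P,float);c=viewer.calibration(name);K=np.array(c["K"],float)
    if name!="wrist":
        return cv2.projectPoints(P.reshape(1,3),np.array(c["rvec"],float),np.array(c["tvec"],float),K,None)[0].ravel()
    W=R.from_rotvec(st["orientation"]);p=W.inv().apply(P-np.array(st["tcp_pos"]))
    T=np.array(c["T_tool_cam"]);q=T[:3,:3].T@(p-T[:3,3])
    r=np.hypot(q[0],q[1]);th=np.arctan2(r,q[2])
    return np.array([K[0,2]+K[0,0]*th*q[0]/r,K[1,2]+K[1,1]*th*q[1]/r])
E
python3 - <<'E'
from h import *
st=sensors.read_state();print(st)
for n in("scene","side","wrist"):
    im=viewer.snapshot(n);cv2.imwrite(f"pics/{n}0.png",im);print(viewer.calibration(n))
E
```

```text
pics
{'clock': 0.0, 'qpos': array([-6.65761538e-02,  3.00481932e-01,  1.52158104e+00, -3.72546243e-05,
        1.32074881e+00, -6.65917231e-02]), 'dq': array([ 4.96590447e-04,  1.64352472e-03, -4.67050926e-05,  1.73580511e-03,
        2.72545592e-05,  2.67181543e-04]), 'tau': array([ 2.33377898e-03, -5.43485534e+01, -3.61782753e+01,  2.82532977e-05,
        4.14875918e-03, -3.55991256e-05]), 'tcp_pos': array([5.49784796e-01, 1.65791682e-05, 2.55715383e-01]), 'orientation': array([-2.22078176e+00, -2.22083686e+00,  1.30331050e-03]), 'ft_force': array([ 0.97148335, -0.36013709,  0.18869552]), 'torque': array([-0.02528661, -0.04590715,  0.01531751]), 'gripper_width': 0.08513075916552754}
{'K': array([[462.24972049,   0.        , 316.29399509],
       [  0.        , 462.24972049, 241.80711851],
       [  0.        ,   0.        ,   1.        ]]), 'rvec': array([ 0.81301998,  2.42697948, -1.2960142 ]), 'tvec': array([ 0.47534936, -0.11403457,  1.59798152])}
{'K': array([[503.93552114,   0.        , 320.72690027],
       [  0.        , 503.93552114, 241.28093136],
       [  0.        ,   0.        ,   1.        ]]), 'rvec': array([ 2.05506591, -0.37267119,  0.24993716]), 'tvec': array([-0.56743576,  0.20725321,  1.05528296])}
{'K': array([[371.64829954,   0.        , 317.74350002],
       [  0.        , 371.64829954, 242.70814569],
       [  0.        ,   0.        ,   1.        ]]), 'T_tool_cam': array([[-6.86044542e-04, -9.64144614e-01, -2.65376513e-01,
         6.58707870e-02],
       [ 9.99999756e-01, -6.96477352e-04, -5.47881474e-05,
         3.41164128e-04],
       [-1.32005033e-04, -2.65376485e-01,  9.64144856e-01,
        -1.18800273e-01],
       [ 0.00000000e+00,  0.00000000e+00,  0.00000000e+00,
         1.00000000e+00]])}
```

View pics/scene0.png

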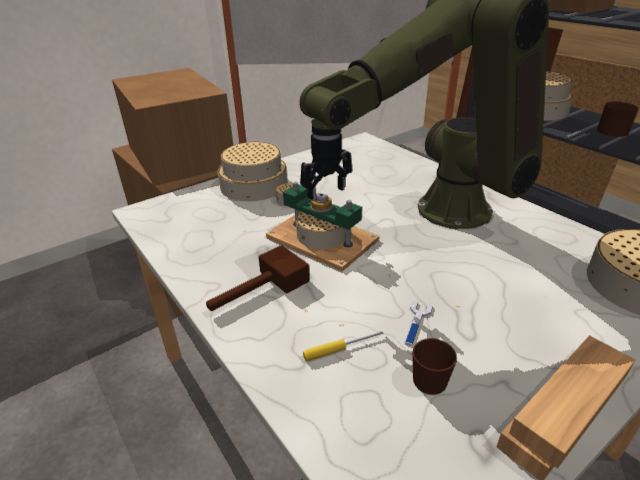

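View pics/side0.png

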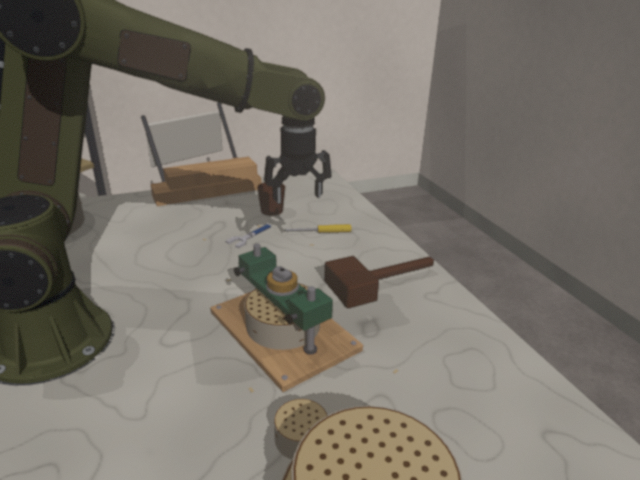

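View pics/wrist0.png

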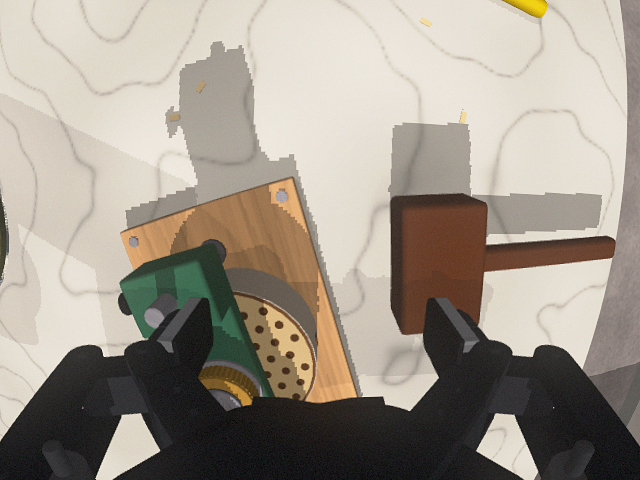

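The views show the jig with its bridge at scene (322,203) and side (283,275). The spanner is at scene (418,322) with its blue handle towards (411,335). The pot, screwdriver and mallet lie nearby.

```bash
python3 - <<'E'
from h import *
def tri(a,b):
    o1,d1=ray("scene",a);o2,d2=ray("side",b)
    A=np.stack([d1,-d2],1);s=np.linalg.lstsq(A,o2-o1,rcond=None)[0]
    p=o1+d1*s[0];q=o2+d2*s[1];return (p+q)/2,np.linalg.norm(p-q)
print(tri((321,197),(283,272)))
for n,uv in(("scene",(421,308)),("scene",(411,338)),("side",(236,241)),("side",(268,228)),("scene",(432,385))):print(n,uv,onplane(n,uv,0.004))
a=cv2.imread("pics/scene0.png")
s=a[290:400,290:470];b=a[170:280,230:410]
cv2.imwrite("pics/c1.png",np.vstack([cv2.resize(s,None,fx=4,fy=4)[:300],cv2.resize(b,None,fx=4,fy=4)[:300]]))
E
```

```text
(array([ 0.47049531, -0.13366149,  0.15070076]), np.float64(0.0006890395343541609))
scene (421, 308) [0.46472547 0.28200798 0.004     ]
scene (411, 338) [0.56072217 0.33993022 0.004     ]
side (236, 241) [0.46130204 0.28528606 0.004     ]
side (268, 228) [0.56937808 0.33269455 0.004     ]
scene (432, 385) [0.62441013 0.46286105 0.004     ]
```

View pics/c1.png

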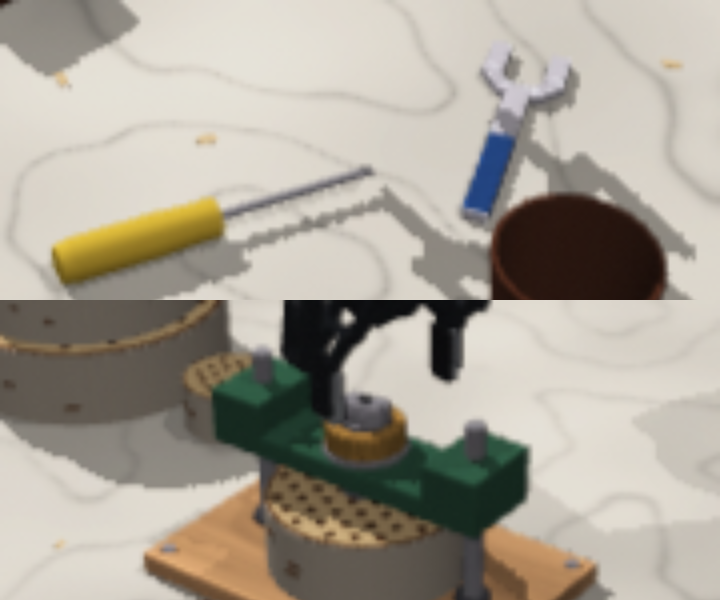

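```bash
python3 -m handwheel '[[[-38,-14,-9],[0,0,0],1],[[-76,-28,-18],[0,0,0],1],[[-114,-43,-27],[0,0,0],1],[[-152,-57,-36],[0,0,0],1],[[-190,-71,-45],[0,0,0],1],[[-215,-80,-50],[0,0,0],1],[[-215,-80,-50],[0,0,0],1],[[-215,-80,-50],[0,0,0],1]]'
python3 - <<'E'
from h import *
st=sensors.read_state();print(st["tcp_pos"],st["orientation"])
im=viewer.snapshot("wrist");cv2.imwrite("pics/w1.png",im)
print(proj("wrist",[.4705,-.1337,.15],st))
import pickle;pickle.dump(st,open("st1.pkl","wb"))
cv2.imwrite("pics/w1c.png",cv2.resize(im[80:380,130:530],None,fx=2,fy=2,interpolation=cv2.INTER_CUBIC))
E
```

```text
clock: 0.82
tcp_pos: [0.4695, -0.216, 0.3063]
orientation: [2.224, 2.219, 0.0]
ft_force: [-0.4, 0.8, 0.8]
gripper_width: 0.085
[ 0.46953512 -0.21600032  0.30629969] [2.22418461e+00 2.21866470e+00 1.77586735e-04]
[318.23075917 120.72808745]
```

View pics/w1c.png

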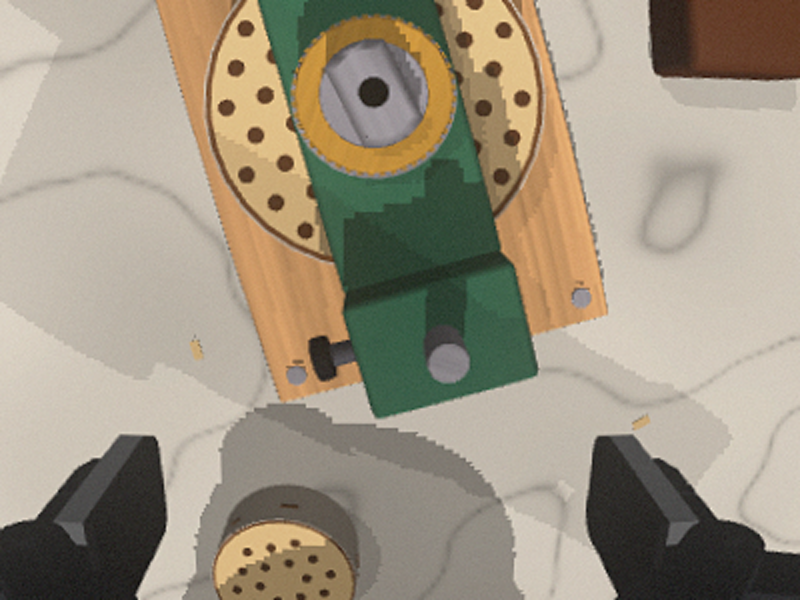

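```bash
python3 - <<'E'
import cv2
im=cv2.imread("pics/w1.png")
cv2.imwrite("pics/w1d.png",cv2.resize(im[60:200,240:400],None,fx=5,fy=4.28,interpolation=cv2.INTER_CUBIC)[:600])
cv2.imwrite("pics/w1e.png",im[0:300])
E
```

```text
(no output)
```

View pics/w1d.png

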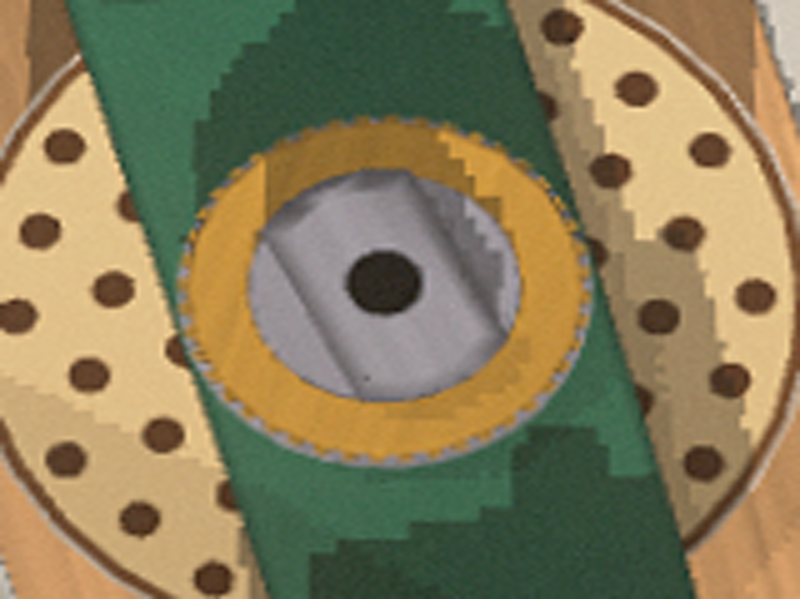

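View pics/w1e.png

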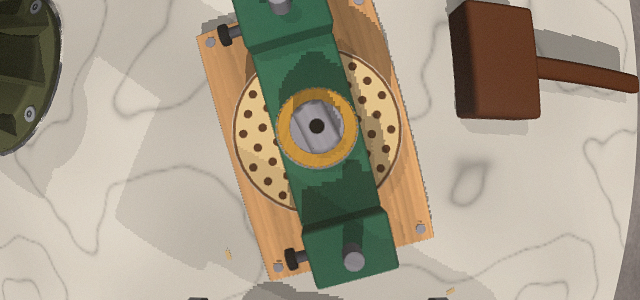

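```bash
python3 - <<'E'
from h import *
import pickle
st=pickle.load(open("st1.pkl","rb"))
f=lambda u,v:(240+u/5,60+v/(600/140))
c=onplane("wrist",f(385,283),.1585,st);print("axis",c)
im=cv2.imread("pics/w1.png");hsv=cv2.cvtColor(im,cv2.COLOR_BGR2HSV)
for a,b,z in(((268,240),(360,398),.1545),((410,182),(505,335),.1545),((300,240),(390,395),.1585)):
    p=onplane("wrist",f(*a),z,st);q=onplane("wrist",f(*b),z,st);d=p-q
    ang=np.arctan2(d[1],d[0]);n=np.array([-np.sin(ang),np.cos(ang)]);print(np.degrees(ang),(p-c)[:2]@n*1000)
# ring ellipse
m=cv2.inRange(hsv,(12,120,80),(28,255,255));m[:, :270]=0;m[:,362:]=0;m[:80]=0;m[175:]=0
m=cv2.morphologyEx(m,cv2.MORPH_OPEN,np.ones((3,3)))
cs=max(cv2.findContours(m,cv2.RETR_EXTERNAL,cv2.CHAIN_APPROX_NONE)[0],key=cv2.contourArea)
e=cv2.fitEllipse(cs);print(e,onplane("wrist",e[0],.1415,st))
p=onplane("wrist",(e[0][0]-e[1][0]/2,e[0][1]),.1415,st);q=onplane("wrist",(e[0][0]+e[1][0]/2,e[0][1]),.1415,st);print("dia",q-p)
# post
p=onplane("wrist",(354,261),.17,st);print("post",p,np.linalg.norm((p-c)[:2]),np.degrees(np.arctan2(*(c-p)[[1,0]])))
S=[onplane("wrist",x,.02,st)for x in((210,42),(359,1),(278,267),(420,229))]
print(S,np.mean(S,0));
for a,b in((0,2),(1,3)):print(np.degrees(np.arctan2(*(S[a]-S[b])[[1,0]])),np.linalg.norm(S[a]-S[b]))
# bridge edges
for a,b in(((70,0),(270,598)),((510,5),(690,560))):
    p=onplane("wrist",f(*a),.118,st);q=onplane("wrist",f(*b),.118,st);d=p-q;ang=np.arctan2(d[1],d[0]);print("bridge",np.degrees(ang),(p-c)[:2]@np.array([-np.sin(ang),np.cos(ang)]))
E
```

```text
axis [ 0.46960431 -0.1380214   0.1585    ]
115.81244829504075 11.736764518311059
117.57034718448016 -11.287036299129413
115.8240852401756 7.588305160430643
((316.52239990234375, 127.00101470947266), (77.5108642578125, 79.26467895507812), 93.57381439208984) [ 0.46921577 -0.13798736  0.1415    ]
dia [ 0.05845501 -0.00022473  0.        ]
post [ 0.49609524 -0.23416862  0.17      ] 0.09972992197034669 105.40419759482509
[array([ 0.35110381, -0.03054272,  0.02      ]), array([0.51594971, 0.01355044, 0.02      ]), array([ 0.42367808, -0.29062356,  0.02      ]), array([ 0.58727332, -0.24566145,  0.02      ])] [ 0.46950123 -0.13831932  0.02      ]
105.5914982429893 0.27001679505269094
105.38454003150645 0.26884543030712865
bridge 105.19837050584304 0.034312181539330244
bridge 105.67020465656522 -0.03502536795773855
```

The wrist view shows the barrel's hole at (317,126), the near post's top at (354,261) and the board's screws at the corners. The geometry is consistent:
- The axis is at (0.4695, -0.138). The ring centre and the screws agree to about 0.5 mm.
- The jig's y lies at 105.4° and the barrel's x at about 116.5°.
- The post is 99.7 mm from the axis.

Next I'll look at the spanner.

```bash
python3 -m handwheel '[[[40,3,6],[0,0,-0.122],1],[[80,6,12],[0,0,-0.244],1],[[120,9,18],[0,0,-0.366],1],[[160,12,25],[0,0,-0.488],1],[[200,16,35],[0,0,-0.61],1],[[240,20,45],[0,0,-0.732],1],[[280,24,55],[0,0,-0.854],1],[[320,28,65],[0,0,-0.976],1]]'
python3 - <<'E'
from h import *
st=sensors.read_state();r=R.from_rotvec(st["orientation"])
print(r.as_matrix(),st["qpos"]); print(r.inv().apply(np.array([.511,.307,.2])-st["tcp_pos"])*1000,arm.nose_length)
E
```

```text
clock: 1.53
tcp_pos: [0.4973, 0.1084, 0.2406]
orientation: [-0.909, -3.007, 0.0]
ft_force: [1.4, 0.3, 1.1]
gripper_width: 0.0855
[[-8.32665717e-01  5.53775871e-01 -2.96396307e-04]
 [ 5.53775873e-01  8.32665765e-01  8.06926688e-05]
 [ 2.91484711e-04 -9.69471048e-05 -9.99999953e-01]] [ 1.42543625e-01  2.22475491e-01  1.65612889e+00  1.27985126e-04
  1.26327020e+00 -8.41399329e-01]
[ 98.54532048 173.00742724  40.60025854] 0.025
```

```bash
python3 -m handwheel '[[[12,22,5],[0,0,-0.122],1],[[24,44,10],[0,0,-0.244],1],[[36,66,15],[0,0,-0.366],1],[[49,88,20],[0,0,-0.488],1],[[62,110,25],[0,0,-0.61],1],[[74,132,30],[0,0,-0.732],1],[[86,154,35],[0,0,-0.854],1],[[98,173,40],[0,0,-0.976],1]]'
python3 -m handwheel '[[[0,0,0],[0,0,-0.116],1],[[0,0,0],[0,0,-0.116],1],[[0,0,0],[0,0,-0.116],1]]'
python3 - <<'E'
from h import *
st=sensors.read_state();print(st["tcp_pos"],st["orientation"],st["qpos"])
im=viewer.snapshot("wrist");cv2.imwrite("pics/w2.png",im)
import pickle;pickle.dump(st,open("st2.pkl","wb"))
E
```

```text
clock: 2.2
tcp_pos: [0.5127, 0.306, 0.2004]
orientation: [0.608, -3.081, 0.0]
ft_force: [-0.2, 0.1, 1.1]
gripper_width: 0.0853
clock: 2.45
tcp_pos: [0.513, 0.304, 0.2009]
orientation: [0.77, -3.045, 0.0]
ft_force: [0.3, -0.5, 0.2]
gripper_width: 0.0853
[0.51301573 0.30400802 0.2008531 ] [ 7.69581026e-01 -3.04500528e+00  3.00516250e-04] [ 4.73538048e-01  4.50540260e-01  1.44712370e+00  2.37876822e-06
  1.24479255e+00 -1.59236228e+00]
```

View pics/w2.png

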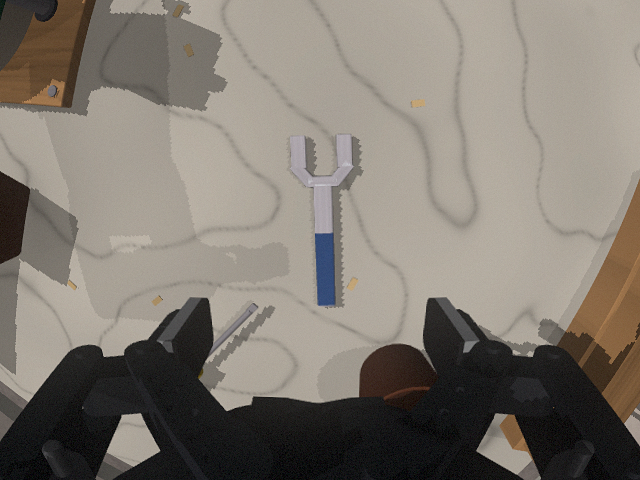

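The spanner is clear in the wrist view: jaw tips at (298,136) and (345,136), neck at (322,183), handle end at (327,305). The pot is at (400,375) and the screwdriver's shaft at (230,330).

```bash
python3 - <<'E'
from h import *
import pickle
st=pickle.load(open("st2.pkl","rb"));im=cv2.imread("pics/w2.png");hsv=cv2.cvtColor(im,cv2.COLOR_BGR2HSV)
m=cv2.inRange(hsv,(100,120,60),(130,255,255));cs=max(cv2.findContours(m,0,1)[0],key=cv2.contourArea)
bx=cv2.boxPoints(cv2.minAreaRect(cs));B=[onplane("wrist",b,.008,st) for b in bx];
for b,p in zip(bx,B):print(b,p)
B=np.array(B)
pts=cs[:,0,:].astype(float);W=np.array([onplane("wrist",p,.008,st)[:2] for p in pts])
# side edges: axis via PCA of filled mask
ys,xs=np.nonzero(m&cv2.drawContours(np.zeros_like(m),[cs],-1,255,-1));W=np.array([onplane("wrist",p,.008,st)[:2] for p in zip(xs,ys)])
c=W.mean(0);u=np.linalg.svd(W-c,full_matrices=False)[2][0];u*=np.sign(u[0])
t=(W-c)@u;end=c+u*np.percentile(t,99.7);n=np.array([-u[1],u[0]]);print("width",np.ptp((W-c)@n),"len",np.ptp(t),"ang",np.degrees(np.arctan2(u[1],u[0])))
print("end",end,"jaw from end",end-u*.14)
for q in((298,136),(345,136),(304,160),(338,160),(322,178)):
    p=onplane("wrist",q,.008,st)[:2];print(q,p,"along",(p-end)@u+.14,"lat",(p-c)@n)
print("jaw proj",proj("wrist",[*(end-u*.14),.004],st))
g=end-u*.088;print("grip",g)
r=R.from_rotvec(st["orientation"]);X=r.as_matrix()[:,0];print("tool x ang",np.degrees(np.arctan2(X[1],X[0])))
print("shift tool", r.inv().apply(np.array([*g,.027])-st["tcp_pos"])*1000)
# pot rim
print("pot", [onplane("wrist",p,.085,st) for p in((360,375),(400,345))])
E
```

```text
[314.9063  234.00291] [0.52396877 0.30559977 0.008     ]
[331.9834  233.46928] [0.51654214 0.31836507 0.008     ]
[334.18146 303.80682] [0.5738006  0.35242938 0.008     ]
[317.10437 304.34045] [0.58169986 0.33883903 0.008     ]
width 0.014943469072628446 len 0.06667550964402183 ang 30.592036095133714
end [0.5774839  0.34582845] jaw from end [0.45697011 0.2745794 ]
(298, 136) [0.45677324 0.25358664] along -0.010853148422949904 lat -0.01797064906914667
(345, 136) [0.43822851 0.28782931] along -0.009389845415149894 lat 0.02094369454421567
(304, 160) [0.47222049 0.26748289] along 0.009516153386254833 lat -0.013870016303163002
(338, 160) [0.45874394 0.29240399] along 0.0105982607904411 lat 0.014440893431396323
(322, 178) [0.47847584 0.28791451] along 0.025298936417837717 lat 0.0005342929359574673
jaw proj [320.16542438 147.92509454]
grip [0.50173237 0.30104334]
tool x ang -151.63267352554487
shift tool [ 11.18689214   2.74866556 173.86288473]
pot [array([0.5881609 , 0.37975648, 0.085     ]), array([0.55138867, 0.39251314, 0.085     ])]
```

Blue ends 4.5 mm short of the handle's end: throat (+25 against 21) and tips (-10 against -15) agree on that. The jaw is therefore at (0.461, 0.277), handle direction 30.6°, and the grip at (0.5056, 0.3033).

```bash
python3 -m handwheel '[[[3,1,30],[0,0,-0.038],1],[[7,3,60],[0,0,-0.038],1],[[7,3,90],[0,0,-0.038],1],[[7,3,115],[0,0,-0.038],1],[[7,3,135],[0,0,-0.038],1],[[7,3,150],[0,0,-0.038],1],[[7,3,150],[0,0,-0.038],1],[[7,3,150],[0,0,-0.038],1]]' 40
python3 - <<'E'
from h import *
st=sensors.read_state();r=R.from_rotvec(st["orientation"]);X=r.as_matrix()[:,0]
print(st["tcp_pos"],np.degrees(np.arctan2(X[1],X[0])),r.inv().apply(np.array([.5056,.3033,.027])-st["tcp_pos"])*1000)
im=viewer.snapshot("wrist");cv2.imwrite("pics/w3.png",im)
E
```

```text
clock: 3.17
tcp_pos: [0.5061, 0.3022, 0.0514]
orientation: [0.826, -3.03, 0.0]
ft_force: [-0.3, 0.3, -0.5]
gripper_width: 0.0849
[0.50610892 0.3021976  0.0514027 ] -149.4892668571804 [-0.13885339  1.20714333 24.40266031]
```

View pics/w3.png

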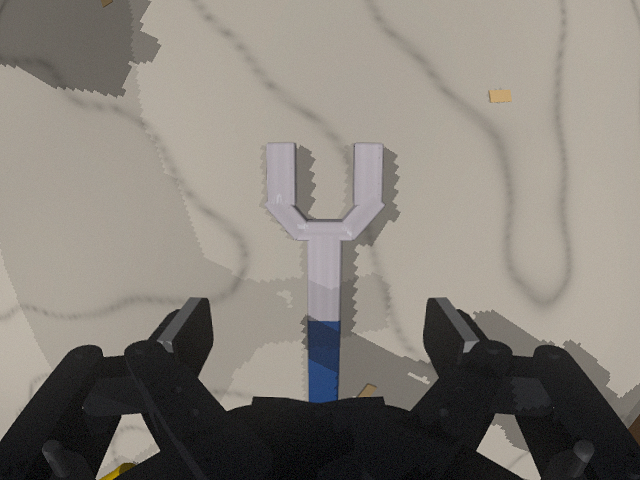

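The spanner is centred between the open pads, handle at u≈323 against mid-pad 318. I'll descend and close.

```bash
python3 -m handwheel '[[[0,1,10],[0,0,0],1],[[0,1,19],[0,0,0],1],[[0,1,24],[0,0,0],1],[[0,1,24],[0,0,0],0.6],[[0,1,24],[0,0,0],0.3],[[0,1,24],[0,0,0],0],[[0,1,24],[0,0,0],0],[[0,1,24],[0,0,0],0]]' 60
python3 -m handwheel '[[[0,0,0],[0,0,0],0],[[0,0,0],[0,0,0],0],[[0,0,0],[0,0,0],0],[[0,0,0],[0,0,0],0]]' 80
```

```text
clock: 3.88
tcp_pos: [0.5058, 0.3035, 0.0276]
orientation: [-0.831, 3.029, 0.0]
ft_force: [-0.1, 0.7, 0.1]
gripper_width: 0.0255
clock: 4.22
tcp_pos: [0.5059, 0.3034, 0.0279]
orientation: [-0.83, 3.029, 0.0]
ft_force: [-1.3, -0.2, 5.7]
gripper_width: 0.013
```

```bash
python3 -m handwheel '[[[0,0,-1],[0,0,0],0],[[0,0,-1],[0,0,0],0]]' 
python3 -m handwheel '[[[0,0,-10],[0,0,0],0],[[0,0,-20],[0,0,0],0],[[0,0,-30],[0,0,0],0],[[0,0,-30],[0,0,0],0]]' 
python3 - <<'E'
from h import *
st=sensors.read_state()
im=viewer.snapshot("wrist");cv2.imwrite("pics/w4.png",im);print(st["ft_force"],st["torque"])
E
```

```text
clock: 4.38
tcp_pos: [0.5056, 0.3034, 0.0284]
orientation: [0.831, -3.03, -0.0]
ft_force: [-1.0, 0.4, -2.4]
gripper_width: 0.0127
clock: 4.72
tcp_pos: [0.5067, 0.3039, 0.0612]
orientation: [-0.83, 3.026, 0.001]
ft_force: [0.8, 1.0, -0.9]
gripper_width: 0.0129
[ 0.81014553  0.95381533 -0.93668968] [ 0.0156143  -0.0274811   0.02336081]
```

View pics/w4.png

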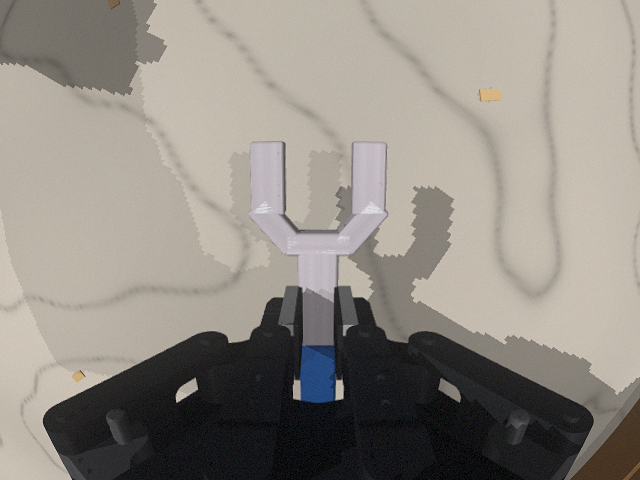

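The spanner is held level and straight: tips at v=142, throat at v≈232, centred at u≈319. Now I'll work out its place in the tool frame and the transfer.

```bash
python3 - <<'E'
from h import *
st=dict(tcp_pos=np.zeros(3),orientation=np.zeros(3))
zt=.020
for q in((268,142),(370,142),(285,165),(353,165),(318,232),(319,370),(318.5,290)):
    print(q,onplane("wrist",q,zt,st)*1000)
s=sensors.read_state();r=R.from_rotvec(s["orientation"]);X=r.as_matrix()[:,0];print(np.degrees(np.arctan2(X[1],X[0])),s["tcp_pos"])
print(r.inv().apply(np.array([.4927,-.1846,.27])-s["tcp_pos"])*1000)
E
```

```text
(268, 142) [ 67.98949539 -19.70506707  20.        ]
(370, 142) [67.986781  18.1540542 20.       ]
(285, 165) [ 59.23751276 -13.44489799  20.        ]
(353, 165) [59.23251788 11.87943803 20.        ]
(318, 232) [33.49014686 -1.17194832 20.        ]
(319, 370) [-29.80133482  -0.75216215  20.        ]
(318.5, 290) [ 9.42292032 -0.98167764 20.        ]
-149.3328013389398 [0.50630804 0.30372836 0.060018  ]
[ 260.18257577 -413.12367566 -210.65627267]
```

```bash
python3 -m handwheel '[[[0,0,-38],[0,0,0],0],[[10,-16,-74],[0,0,0.08],0],[[25,-40,-104],[0,0,0.2],0],[[42,-66,-130],[0,0,0.32],0],[[60,-95,-150],[0,0,0.44],0],[[79,-125,-170],[0,0,0.56],0],[[98,-156,-185],[0,0,0.68],0],[[118,-187,-200],[0,0,0.8],0]]'
python3 - <<'E'
from h import *
s=sensors.read_state();r=R.from_rotvec(s["orientation"]);X=r.as_matrix()[:,0];print(np.degrees(np.arctan2(X[1],X[0])),s["tcp_pos"],s["gripper_width"])
print(r.inv().apply(np.array([.4927,-.1846,.26])-s["tcp_pos"])*1000)
E
```

```text
clock: 5.43
tcp_pos: [0.4991, 0.0808, 0.2592]
orientation: [0.423, 3.112, 0.0]
ft_force: [0.7, -0.5, -1.9]
gripper_width: 0.0127
164.50885444754735 [0.49907642 0.08079481 0.25924152] 0.012739444273645824
[ -64.73977311 -257.45638494   -0.78128046]
```

```bash
python3 -m handwheel '[[[-9,-36,0],[0,0,0.12],0],[[-18,-72,0],[0,0,0.24],0],[[-27,-108,0],[0,0,0.36],0],[[-36,-144,0],[0,0,0.48],0],[[-45,-180,0],[0,0,0.6],0],[[-54,-215,0],[0,0,0.72],0],[[-63,-245,0],[0,0,0.84],0],[[-65,-257,0],[0,0,0.84],0]]'
python3 -m handwheel '[[[0,0,0],[0,0,0],0],[[0,0,0],[0,0,0],0],[[0,0,0],[0,0,0],0]]'
python3 - <<'E'
from h import *
s=sensors.read_state();r=R.from_rotvec(s["orientation"]);X=r.as_matrix()[:,0];print(np.degrees(np.arctan2(X[1],X[0])),s["tcp_pos"],s["qpos"])
im=viewer.snapshot("wrist");cv2.imwrite("pics/w5.png",im)
import pickle;pickle.dump(s,open("st5.pkl","wb"))
print("axis top proj",proj("wrist",[.4695,-.138,.1585],s))
E
```

```text
clock: 6.1
tcp_pos: [0.4946, -0.1861, 0.258]
orientation: [-1.661, -2.666, 0.001]
ft_force: [-1.1, 0.5, -2.5]
gripper_width: 0.0124
clock: 6.35
tcp_pos: [0.495, -0.1817, 0.2582]
orientation: [-1.645, -2.676, -0.0]
ft_force: [0.2, 0.3, -2.5]
gripper_width: 0.0128
116.82444756235208 [ 0.49503387 -0.1816714   0.25817731] [-4.21302372e-01  2.48003664e-01  1.58249681e+00  2.74026846e-04
  1.31144521e+00 -8.89547628e-01]
axis top proj [312.9060476  169.02289587]
```

View pics/w5.png

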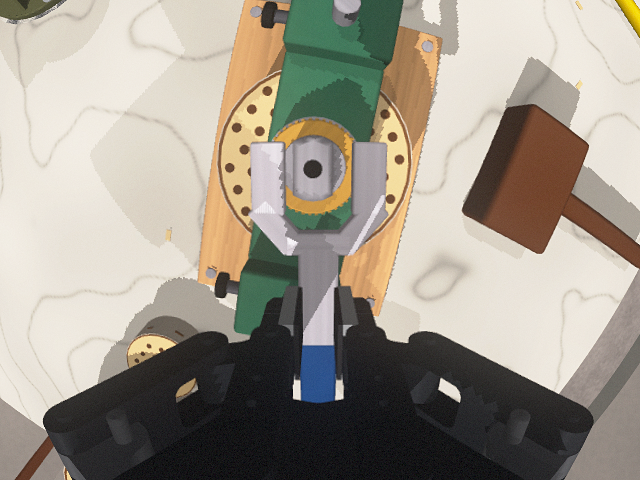

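The hole at (313,169) matches the prediction to a pixel. The flats look nearly parallel to the jaw, so I'll zoom in for the angle.

```bash
python3 - <<'E'
import cv2
im=cv2.imread("pics/w5.png")
cv2.imwrite("pics/w5c.png",cv2.resize(im[115:225,245:395],None,fx=5.33,fy=5.33,interpolation=cv2.INTER_CUBIC))
E
```

```text
(no output)
```

View pics/w5c.png

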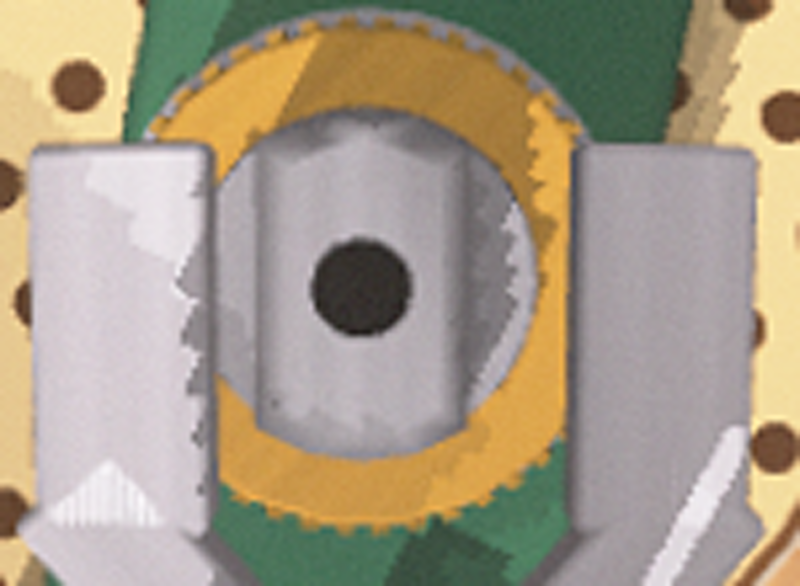

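```bash
python3 - <<'E'
from h import *
import pickle
s=pickle.load(open("st5.pkl","rb"));r=R.from_rotvec(s["orientation"])
st=dict(tcp_pos=np.zeros(3),orientation=np.zeros(3))
f=lambda u,v:(245+u/5.33,115+v/5.33)
zs=s["tcp_pos"][2]-.1545
def L(a,b,z):
    p=onplane("wrist",f(*a),z,st)*1000;q=onplane("wrist",f(*b),z,st)*1000;d=p-q;print(z,p.round(1),q.round(1),"ang",np.degrees(np.arctan2(d[1],d[0])).round(2))
L((262,160),(258,420),zs);L((470,160),(465,420),zs)
L((210,160),(212,510),.02);L((574,160),(568,510),.02);L((33,160),(40,510),.02);L((752,160),(750,430),.02)
print("axis",onplane("wrist",f(362,287),s["tcp_pos"][2]-.1585,st)*1000)
print("ring axis",r.inv().apply(np.array([.4695,-.138,.15])-s["tcp_pos"])*1000)
E
```

```text
0.10367730658400912 [ 64.6 -14.2 103.7] [ 35.2 -14.9 103.7] ang 1.42
0.10367730658400912 [ 64.6   8.9 103.7] [ 35.2   8.5 103.7] ang 0.82
0.02 [ 65.1 -12.6  20. ] [ 40.3 -12.8  20. ] ang 0.49
0.02 [65.1 12.7 20. ] [40.3 12.6 20. ] ang 0.21
0.02 [ 65.5 -25.1  20. ] [ 40.4 -25.3  20. ] ang 0.43
0.02 [65.4 25.3 20. ] [46.2 25.6 20. ] ang -0.99
axis [50.55645176 -3.07029221 99.67730658]
ring axis [ 50.44672933  -3.07737185 108.19961637]
```

```bash
python3 -m handwheel '[[[-5,-4,15],[0,0,0.012],0],[[-5,-4,35],[0,0,0.012],0],[[-5,-4,50],[0,0,0.012],0],[[-5,-4,60],[0,0,0.012],0],[[-5,-4,66],[0,0,0.012],0],[[-5,-4,66],[0,0,0.012],0],[[-5,-4,66],[0,0,0.012],0]]'
python3 - <<'E'
from h import *
s=sensors.read_state();r=R.from_rotvec(s["orientation"]);X=r.as_matrix()[:,0];print(np.degrees(np.arctan2(X[1],X[0])),s["tcp_pos"],s["ft_force"])
im=viewer.snapshot("wrist");cv2.imwrite("pics/w6.png",im)
cv2.imwrite("pics/w6c.png",cv2.resize(im[115:255,235:405],None,fx=4.5,fy=4.2,interpolation=cv2.INTER_CUBIC))
import pickle;pickle.dump(s,open("st6.pkl","wb"))
print("axis",r.inv().apply(np.array([.4695,-.138,.15])-s["tcp_pos"])*1000)
E
```

```text
clock: 6.98
tcp_pos: [0.494, -0.1887, 0.1929]
orientation: [1.663, 2.665, 0.0]
ft_force: [-0.1, 0.0, -2.7]
gripper_width: 0.0123
116.0563323188589 [ 0.4940034  -0.18869808  0.19286356] [-0.12240285  0.00923859 -2.70120718]
axis [56.32725307  0.2389135  42.83900438]
```

View pics/w6c.png

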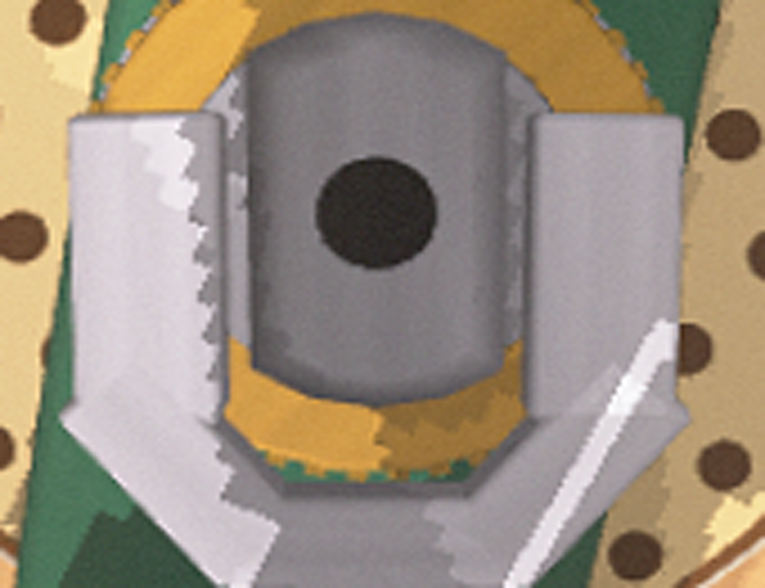

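Jaw and flats are centred on each other laterally (both at crop x≈376). The axis is about 2.6 mm beyond the jaw's centre, so I'll add 1 mm and ease down.

```bash
python3 -m handwheel '[[[1,0,3],[0,0,0],0],[[1,0,6],[0,0,0],0],[[1,0,9],[0,0,0],0],[[1,0,11],[0,0,0],0],[[1,0,13],[0,0,0],0],[[1,0,13],[0,0,0],0]]'
python3 -m handwheel '[[[0,0,2],[0,0,0],0],[[0,0,4],[0,0,0],0],[[0,0,4],[0,0,0],0]]'
python3 - <<'E'
from h import *
s=sensors.read_state();r=R.from_rotvec(s["orientation"]);print(s["tcp_pos"],s["ft_force"],s["torque"],r.inv().apply(np.array([.4695,-.138,.15])-s["tcp_pos"])*1000)
E
```

```text
clock: 7.53
tcp_pos: [0.4931, -0.188, 0.1788]
orientation: [-1.664, -2.664, 0.0]
ft_force: [0.5, -0.4, -1.4]
gripper_width: 0.0129
clock: 7.78
tcp_pos: [0.4931, -0.188, 0.1749]
orientation: [-1.664, -2.664, 0.0]
ft_force: [-0.2, 0.4, -1.1]
gripper_width: 0.0129
[ 0.49313234 -0.18804033  0.17487576] [-0.19972313  0.43793559 -1.05507253] [ 0.02395826 -0.04116146  0.02208967] [55.32615558  0.71788723 24.89630573]
```

```bash
python3 -m handwheel '[[[0,0,1],[0,0,0],0],[[0,0,1],[0,0,0],0],[[0,0,2],[0,0,0],0],[[0,0,2],[0,0,0],0]]'
python3 - <<'E'
from h import *
s=sensors.read_state();print(s["torque"])
im=viewer.snapshot("wrist");cv2.imwrite("pics/w7.png",im)
cv2.imwrite("pics/w7s.png",cv2.resize(viewer.snapshot("side")[220:370,200:370],None,fx=4.5,fy=4,interpolation=cv2.INTER_CUBIC))
E
```

```text
clock: 8.12
tcp_pos: [0.4932, -0.1881, 0.1732]
orientation: [-1.664, -2.664, 0.0]
ft_force: [0.5, -0.1, -2.3]
gripper_width: 0.0128
[-0.00758528  0.03341625 -0.0089812 ]
```

View pics/w7.png

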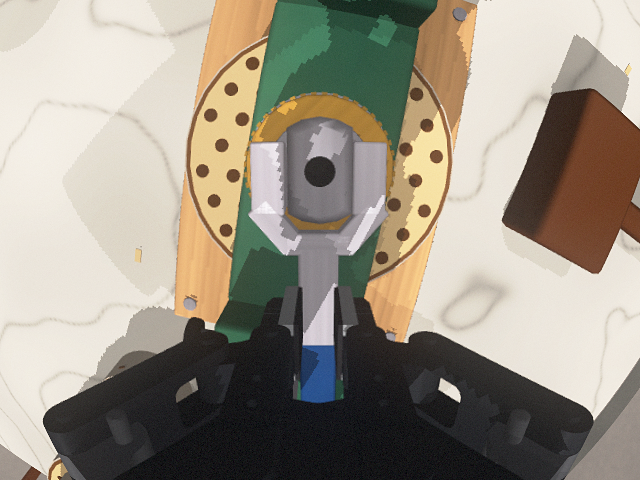

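View pics/w7s.png

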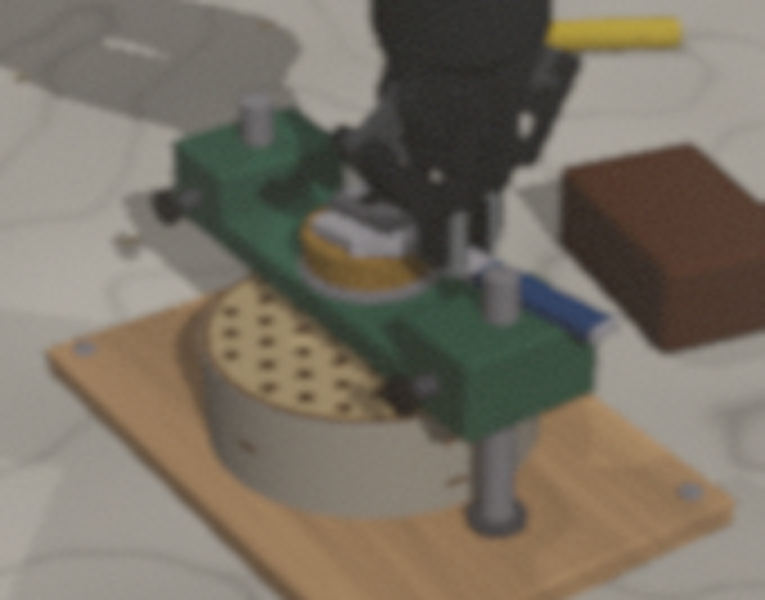

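The jaw is around the flats and the handle lies beside the near post on its counter-clockwise side. I'll keep lowering until I feel contact.

```bash
python3 -m handwheel '[[[0,0,1],[0,0,0],0],[[0,0,1],[0,0,0],0]]'
python3 -m handwheel '[[[0,0,1],[0,0,0],0],[[0,0,1],[0,0,0],0]]'
```

```text
clock: 8.38
tcp_pos: [0.4934, -0.1881, 0.1729]
orientation: [1.664, 2.664, 0.0]
ft_force: [-2.4, 1.0, 3.1]
gripper_width: 0.0126
clock: 8.55
tcp_pos: [0.4934, -0.1882, 0.1728]
orientation: [1.664, 2.663, 0.0]
ft_force: [-7.3, 4.3, 14.4]
gripper_width: 0.0129
```

Contact came at z=0.1729, as predicted for seated. I'll relieve the press, open and lift off.

```bash
python3 -m handwheel '[[[0,0,-1],[0,0,0],0],[[0,0,-1],[0,0,0],0.25],[[0,0,-1],[0,0,0],0.5],[[0,0,-1],[0,0,0],0.8],[[0,0,-1],[0,0,0],1],[[0,0,-1],[0,0,0],1],[[0,0,-1],[0,0,0],1],[[0,0,-1],[0,0,0],1]]'
python3 -m handwheel '[[[0,0,-20],[0,0,0],1],[[0,0,-45],[0,0,0],1],[[0,0,-70],[0,0,0],1],[[0,0,-70],[0,0,0],1]]'
python3 - <<'E'
from h import *
s=sensors.read_state();print(s["tcp_pos"])
im=viewer.snapshot("wrist");cv2.imwrite("pics/w8.png",im)
import pickle;pickle.dump(s,open("st8.pkl","wb"))
cv2.imwrite("pics/w8s.png",cv2.resize(viewer.snapshot("side")[220:370,200:370],None,fx=4.5,fy=4,interpolation=cv2.INTER_CUBIC))
E
```

```text
clock: 9.22
tcp_pos: [0.4933, -0.1881, 0.1722]
orientation: [-1.664, -2.664, 0.0]
ft_force: [-0.1, 1.1, -0.2]
gripper_width: 0.0857
clock: 9.55
tcp_pos: [0.4945, -0.1886, 0.247]
orientation: [1.661, 2.659, 0.001]
ft_force: [0.0, -0.4, 0.5]
gripper_width: 0.0854
[ 0.49447195 -0.18863182  0.24703393]
```

View pics/w8.png

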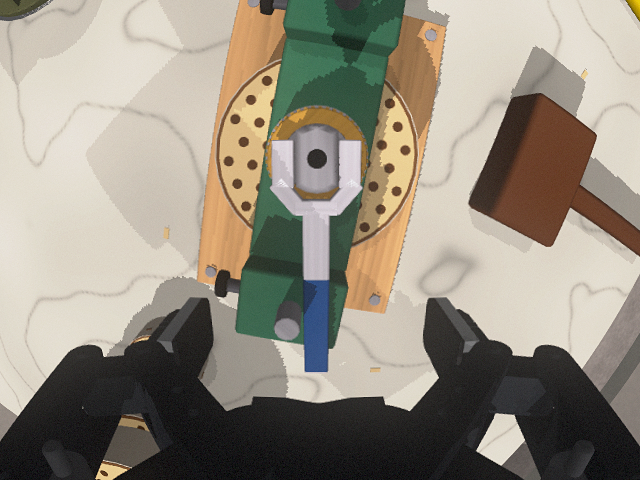

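View pics/w8s.png

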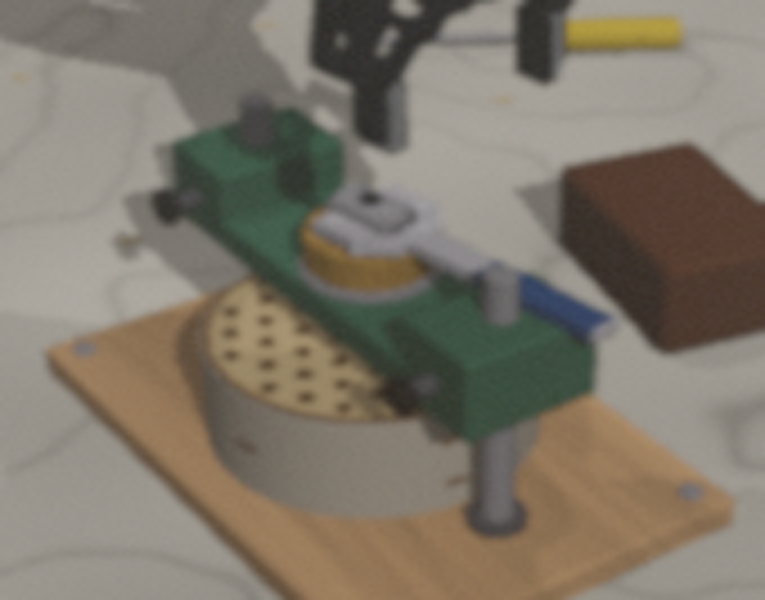

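The spanner is seated level on the shoulder and lug, with the handle just beside the post (post top at (288,327), handle at u 304-328). I'll check the jaw's offset numerically.

```bash
python3 - <<'E'
from h import *
import pickle
s=pickle.load(open("st8.pkl","rb"));r=R.from_rotvec(s["orientation"])
tl=lambda p:r.inv().apply(p-s["tcp_pos"])*1000
print("hole",tl(onplane("wrist",(317,158.5),.1585,s)),onplane("wrist",(317,158.5),.1585,s))
for q in((283,141),(350,141),(293,160),(340,160),(316,207),(305,369),(327,371)):print(q,tl(onplane("wrist",q,.153,s)).round(1))
print("post",tl(onplane("wrist",(288,327),.17,s)))
print("target tool shift",tl(np.array([.4695,-.138,.247])))
im=cv2.imread("pics/w8.png");cv2.imwrite("pics/w8c.png",cv2.resize(im[125:225,255:380],None,fx=6,fy=6,interpolation=cv2.INTER_CUBIC))
E
```

```text
hole [57.13080197 -0.63212888 88.22585953] [ 0.46940522 -0.13782303  0.1585    ]
(283, 141) [ 67.1 -19.9  93.6]
(350, 141) [67.  18.  93.8]
(293, 160) [ 56.1 -14.3  93.7]
(340, 160) [56.1 12.4 93.8]
(316, 207) [28.8 -1.3 93.9]
(305, 369) [-82.7  -9.1  94.4]
(327, 371) [-84.5   6.1  94.5]
post [-40.1695978  -18.00446486  77.17297189]
target tool shift [56.45397407 -0.2363732  -0.27089511]
```

View pics/w8c.png

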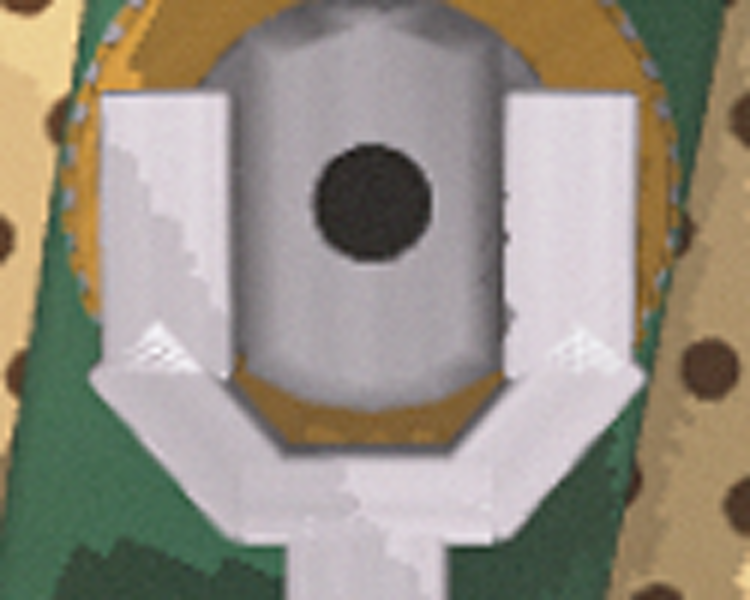

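The jaw sits about 4 mm towards its handle, inside the limit but near it. It also brings the head's corners close to where the fingers will go. I'll regrasp and slide it 3 mm towards the barrel.

```bash
python3 -m handwheel '[[[0,0,30],[0,0,0],1],[[0,0,55],[0,0,0],1],[[0,0,68],[0,0,0],1],[[0,0,70],[0,0,0],1],[[0,0,70],[0,0,0],0.5],[[0,0,70],[0,0,0],0],[[0,0,70],[0,0,0],0],[[0,0,70],[0,0,0],0]]' 50
python3 -m handwheel '[[[0,0,0],[0,0,0],0],[[0,0,0],[0,0,0],0],[[1,0,0],[0,0,0],0],[[2,0,0],[0,0,0],0],[[3,0,0],[0,0,0],0],[[3,0,0],[0,0,0],0],[[3,0,0],[0,0,0],0]]'
```

```text
clock: 10.32
tcp_pos: [0.4935, -0.1882, 0.1732]
orientation: [1.664, 2.663, 0.0]
ft_force: [0.8, -0.1, -1.0]
gripper_width: 0.0388
clock: 10.9
tcp_pos: [0.4923, -0.1856, 0.173]
orientation: [1.664, 2.663, 0.0]
ft_force: [1.1, -2.2, 6.3]
gripper_width: 0.0141
```

```bash
python3 -m handwheel '[[[0,0,0],[0,0,0],0.5],[[0,0,0],[0,0,0],1],[[0,0,0],[0,0,0],1],[[0,0,0],[0,0,0],1],[[0,0,0],[0,0,0],1],[[0,0,-30],[0,0,0],1],[[0,0,-60],[0,0,0],1],[[0,0,-60],[0,0,0],1]]' 
python3 -m handwheel '[[[0,0,0],[0,0,0],1],[[0,0,0],[0,0,0],1]]' 
python3 - <<'E'
from h import *
s=sensors.read_state();print(s["tcp_pos"])
im=viewer.snapshot("wrist");cv2.imwrite("pics/w9.png",im)
import pickle;pickle.dump(s,open("st9.pkl","wb"))
cv2.imwrite("pics/w9c.png",cv2.resize(im[125:225,255:380],None,fx=6,fy=6,interpolation=cv2.INTER_CUBIC))
E
```

```text
clock: 11.57
tcp_pos: [0.4934, -0.186, 0.2376]
orientation: [1.66, 2.658, 0.002]
ft_force: [-0.0, -0.7, 0.6]
gripper_width: 0.0854
clock: 11.73
tcp_pos: [0.4917, -0.1853, 0.2317]
orientation: [-1.664, -2.664, 0.0]
ft_force: [0.4, 0.0, -0.9]
gripper_width: 0.0859
[ 0.49168507 -0.18527024  0.23166167]
```

View pics/w9c.png

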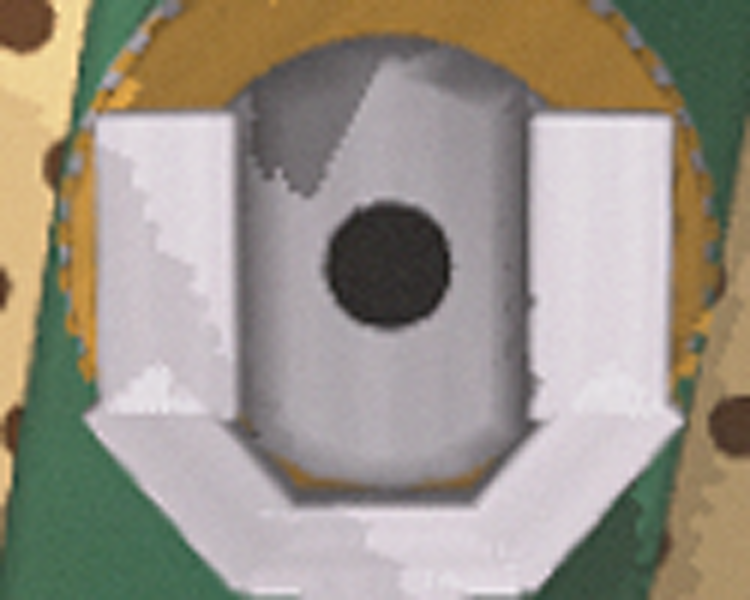

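The jaw is now about 1 mm from its place. Next I'll move over the axis, turn the tool counter-clockwise as a run-up, and descend around the ring.

```bash
python3 -m handwheel '[[[15,0,0],[0,0,-0.12],1],[[30,0,0],[0,0,-0.24],1],[[45,1,0],[0,0,-0.36],1],[[52,1,0],[0,0,-0.48],1],[[52,1,0],[0,0,-0.6],1],[[52,1,0],[0,0,-0.72],1],[[52,1,0],[0,0,-0.72],1],[[52,1,0],[0,0,-0.72],1]]' 60
python3 - <<'E'
from h import *
s=sensors.read_state();r=R.from_rotvec(s["orientation"]);X=r.as_matrix()[:,0];print(np.degrees(np.arctan2(X[1],X[0])),s["tcp_pos"],s["qpos"])
print(r.inv().apply(np.array([.4695,-.138,.147])-s["tcp_pos"])*1000)
E
```

```text
clock: 12.45
tcp_pos: [0.4698, -0.1381, 0.2315]
orientation: [-0.625, -3.077, -0.0]
ft_force: [0.0, 0.8, -0.1]
gripper_width: 0.0854
157.04657897951088 [ 0.46981252 -0.13814759  0.23152385] [-3.60795899e-01  1.89260097e-01  1.71837272e+00 -1.75868728e-06
  1.23536078e+00 -1.53097891e+00]
[2.27020670e-01 1.88755776e-02 8.45242515e+01]
```

```bash
python3 -m handwheel '[[[0,0,20],[0,0,0],1],[[0,0,40],[0,0,0],1],[[0,0,55],[0,0,0],1],[[0,0,68],[0,0,0],1],[[0,0,77],[0,0,0],1],[[0,0,84],[0,0,0],1],[[0,0,84],[0,0,0],1],[[0,0,84],[0,0,0],1]]' 60
python3 - <<'E'
from h import *
im=viewer.snapshot("wrist");cv2.imwrite("pics/w10.png",im)
cv2.imwrite("pics/w10s.png",cv2.resize(viewer.snapshot("side")[200:350,200:370],None,fx=4.5,fy=4,interpolation=cv2.INTER_CUBIC))
E
```

```text
clock: 13.12
tcp_pos: [0.4701, -0.1383, 0.1484]
orientation: [-0.621, -3.08, -0.0]
ft_force: [-0.4, 0.4, 1.3]
gripper_width: 0.085
```

View pics/w10.png

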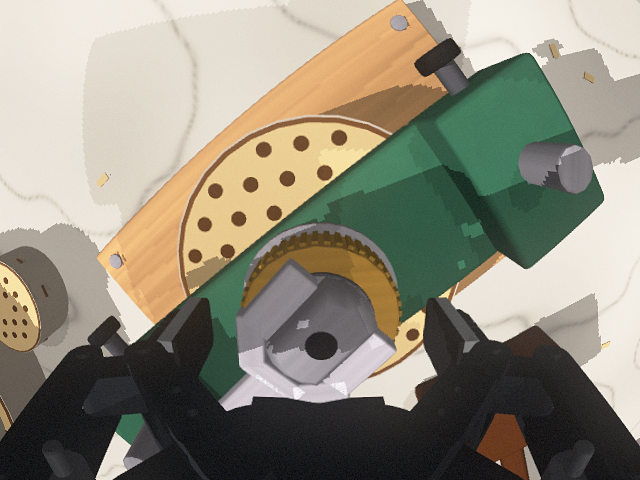

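View pics/w10s.png

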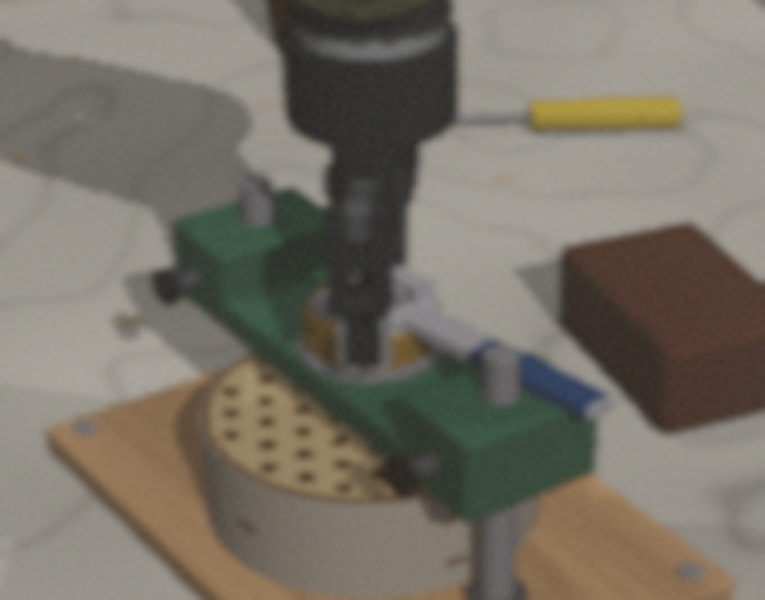

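The fingers straddle the ring and clear the spanner's head. Mid-pad is at u≈318 and the hole at u≈321. I'll close on the ring.

```bash
python3 -m handwheel '[[[0,0,0],[0,0,0],0.6],[[0,0,0],[0,0,0],0.4],[[0,0,0],[0,0,0],0.4],[[0,0,0],[0,0,0],0.4],[[0,0,0],[0,0,0],0.4]]' 70
python3 - <<'E'
from h import *
s=sensors.read_state();print(s["tcp_pos"],s["ft_force"],s["torque"],s["gripper_width"])
E
```

```text
clock: 13.63
tcp_pos: [0.4706, -0.1375, 0.1497]
orientation: [0.619, 3.078, 0.002]
ft_force: [-1.8, 9.4, 13.7]
gripper_width: 0.0593
[ 0.4706485  -0.13748018  0.14972295] [-1.83547839  9.35577731 13.72929446] [ 1.96500399  0.22324223 -0.06029296] 0.05932531072291324
```

The tips seem to bear on something: 14 N upward. I'll open, rise 5 mm and grip again.

```bash
python3 -m handwheel '[[[0,0,0],[0,0,0],1],[[0,0,-3],[0,0,0],1],[[0,0,-5],[0,0,0],1],[[0,0,-5],[0,0,0],0.9],[[0,0,-5],[0,0,0],0.6],[[0,0,-5],[0,0,0],0.4],[[0,0,-5],[0,0,0],0.4],[[0,0,-5],[0,0,0],0.4]]' 70
python3 - <<'E'
from h import *
s=sensors.read_state();print(s["tcp_pos"],s["ft_force"],s["torque"],s["gripper_width"])
E
```

```text
clock: 14.3
tcp_pos: [0.4705, -0.1375, 0.1544]
orientation: [0.619, 3.079, 0.003]
ft_force: [-3.0, 10.2, 15.1]
gripper_width: 0.059
[ 0.47054378 -0.13745471  0.15439255] [-3.01507572 10.16113244 15.10986833] [ 2.07451872  0.32016297 -0.08222556] 0.05901114335875973
```

The load is the same at both heights, so it isn't tip contact. It comes from the pads swinging forward and from a centring offset of about 1 mm. I'll regrip lower, with the offset corrected.

```bash
python3 -m handwheel '[[[0,1,0],[0,0,0],1],[[0,1,3],[0,0,0],1],[[0,1,6],[0,0,0],1],[[0,1,6],[0,0,0],0.9],[[0,1,6],[0,0,0],0.6],[[0,1,6],[0,0,0],0.4],[[0,1,6],[0,0,0],0.4],[[0,1,4],[0,0,0],0.4]]' 70
python3 - <<'E'
from h import *
s=sensors.read_state();print(s["tcp_pos"],s["ft_force"],s["torque"],s["gripper_width"])
cv2.imwrite("pics/w11s.png",cv2.resize(viewer.snapshot("side")[200:350,200:370],None,fx=4.5,fy=4,interpolation=cv2.INTER_CUBIC))
E
```

```text
clock: 14.97
tcp_pos: [0.4702, -0.1372, 0.1483]
orientation: [-0.619, -3.079, -0.0]
ft_force: [14.2, -4.3, -37.9]
gripper_width: 0.0591
[ 0.47018084 -0.13721044  0.14834438] [ 14.21199047  -4.31192443 -37.86693382] [-0.58269982 -2.5553868   0.02198505] 0.05906360484511248
```

View pics/w11s.png

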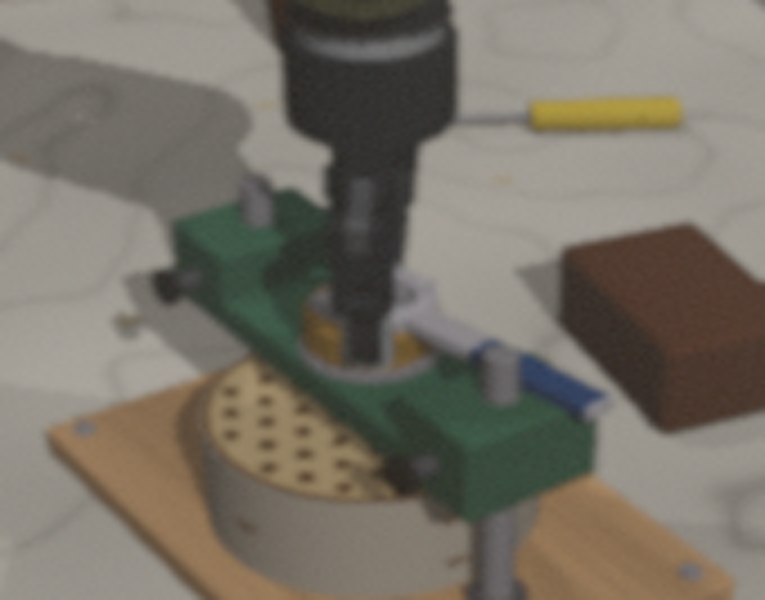

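```bash
python3 -m handwheel '[[[0,0,1.4],[0,0,0],0.4],[[0,0,1.4],[0,0,0],0.4]]' 70
python3 - <<'E'
from h import *
s=sensors.read_state();print(s["tcp_pos"],s["ft_force"],s["torque"],s["gripper_width"],s["tau"],s["qpos"])
E
```

```text
clock: 15.18
tcp_pos: [0.4704, -0.1373, 0.1479]
orientation: [-0.619, -3.08, -0.0]
ft_force: [0.1, 0.9, -0.3]
gripper_width: 0.0593
[ 0.47036885 -0.13726075  0.14793055] [ 0.07370194  0.94729458 -0.2979924 ] [0.34978042 0.01405703 0.06696772] 0.059289581987882374 [-4.60190652e-01 -4.91536117e+01 -3.18365014e+01 -2.95951730e-01
 -1.79437646e-01 -2.76971718e-03] [-3.58767201e-01  2.91743530e-01  1.80421599e+00  1.81831988e-04
  1.04601649e+00 -1.53273571e+00]
```

```bash
cat > t.py <<'E'
from h import *
s=sensors.read_state();r=R.from_rotvec(s["orientation"]);X=r.as_matrix()[:,0]
print("ang %.2f tcp %s f %s tq %s w %.4f"%(np.degrees(np.arctan2(X[1],X[0])),s["tcp_pos"].round(4),s["ft_force"].round(1),s["torque"].round(3),s["gripper_width"]))
E
python3 -m handwheel '[[[0,0,0],[0,0,0.05],0.4],[[0,0,0],[0,0,0.1],0.4],[[0,0,0],[0,0,0.15],0.4],[[0,0,0],[0,0,0.15],0.4]]' >/dev/null; python3 t.py
```

```text
ang 148.54 tcp [ 0.4703 -0.1375  0.1479] f [-1.3 -2.2  0.8] tq [-0.102  0.242  0.004] w 0.0591
```

```bash
python3 -m handwheel '[[[0,0,0.1],[0,0,0.06],0.4],[[0,0,0.2],[0,0,0.12],0.4],[[0,0,0.2],[0,0,0.18],0.4],[[0,0,0.2],[0,0,0.24],0.4]]' >/dev/null; python3 t.py;  python3 -m handwheel '[[[0,0,0],[0,0,0.03],0.4],[[0,0,0],[0,0,0.03],0.4]]' >/dev/null; python3 t.py
```

```text
ang 134.86 tcp [ 0.4701 -0.1377  0.1477] f [-4.7 -4.9 -0.8] tq [-0.544  0.542  0.196] w 0.0593
ang 133.18 tcp [ 0.47   -0.1378  0.1476] f [-4.7 -4.2 -0.1] tq [-0.537  0.585 -0.043] w 0.0590
```

```bash
python3 - <<'E'
from h import *
cv2.imwrite("pics/w12s.png",cv2.resize(viewer.snapshot("side")[200:350,200:370],None,fx=4.5,fy=4,interpolation=cv2.INTER_CUBIC))
cv2.imwrite("pics/w12.png",viewer.snapshot("wrist"))
E
```

```text
(no output)
```

View pics/w12s.png

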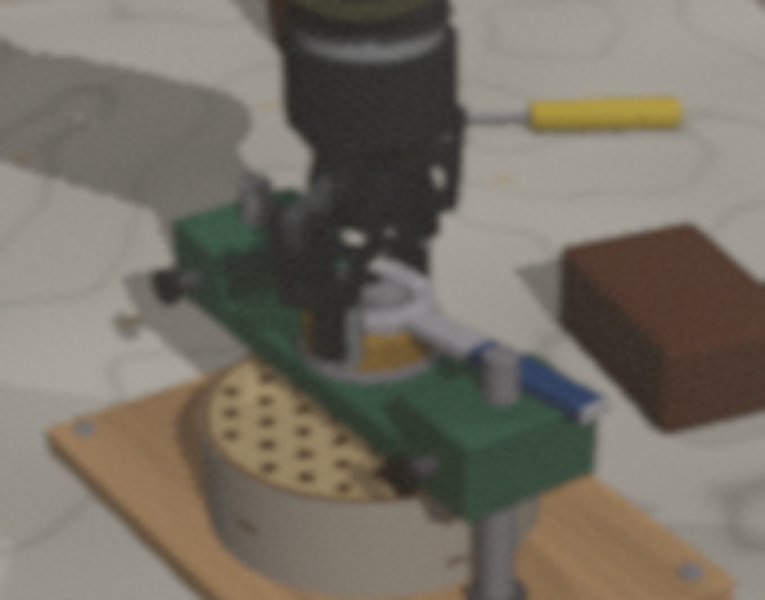

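View pics/w12.png

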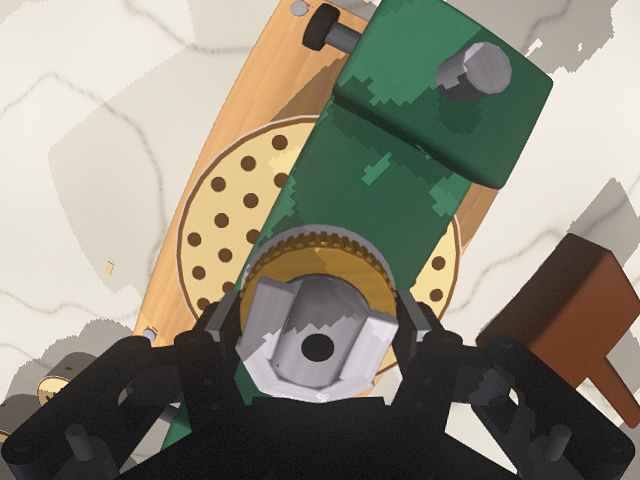

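The grip holds and the ring turns at about 0.2 N m while moving. The handle rests by the post. I'll continue in small steps, watching the moment.

```bash
python3 -m handwheel '[[[0,0,0],[0,0,0.06],0.4],[[0,0,0.1],[0,0,0.12],0.4],[[0,0,0.2],[0,0,0.18],0.4],[[0,0,0.2],[0,0,0.24],0.4]]' >/dev/null; python3 t.py;  python3 -m handwheel '[[[0,0,0],[0,0,0.05],0.4],[[0,0,0],[0,0,0.05],0.4]]' >/dev/null; python3 t.py
```

```text
ang 119.39 tcp [ 0.4698 -0.138   0.1474] f [-7.6 -6.9  1.7] tq [-0.954  0.97   0.219] w 0.0592
ang 116.49 tcp [ 0.4697 -0.138   0.1474] f [-7.8 -7.1  0.8] tq [-1.004  1.014 -0.119] w 0.0590
```

```bash
python3 -m handwheel '[[[0,0,0],[0,0,0.06],0.4],[[0,0,0.1],[0,0,0.12],0.4],[[0,0,0.2],[0,0,0.18],0.4],[[0,0,0.2],[0,0,0.24],0.4]]' >/dev/null; python3 t.py;  python3 -m handwheel '[[[0,0,0],[0,0,0.05],0.4],[[0,0,0],[0,0,0.05],0.4]]' >/dev/null; python3 t.py
```

```text
ang 102.81 tcp [ 0.4694 -0.1381  0.1473] f [-12.7  -8.6   4.8] tq [-1.178  1.751  0.704] w 0.0590
ang 99.92 tcp [ 0.4693 -0.1381  0.1473] f [-12.3  -7.8   4.9] tq [-1.286  1.722  0.126] w 0.0594
```

The moment jumped to 0.70 N m while moving, so the ring has met the washer. I'll relieve the side load and test with a very small advance.

```bash
python3 -m handwheel '[[[-0.4,-0.9,0],[0,0,0],0.4],[[-0.4,-0.9,0],[0,0,0],0.4]]' >/dev/null; python3 t.py;  python3 -m handwheel '[[[0,0,0],[0,0,0.01],0.4]]' >/dev/null; python3 t.py; python3 -m handwheel '[[[0,0,0],[0,0,0.01],0.4]]' >/dev/null; python3 t.py
```

```text
ang 100.04 tcp [ 0.4692 -0.1382  0.1473] f [-5.7 -3.7  1.4] tq [-0.514  0.65  -0.08 ] w 0.0593
ang 99.52 tcp [ 0.4692 -0.1382  0.1473] f [-7.4 -4.   1.6] tq [-0.585  0.739  0.861] w 0.0590
ang 98.94 tcp [ 0.4692 -0.1382  0.1473] f [-7.9 -4.   1.7] tq [-0.651  0.825  0.781] w 0.0592
```

The moment is about 0.8 N m (0.78–0.86), past 0.6 and under 1, so I'm stopping there. I'll open and lift clear.

```bash
python3 -m handwheel '[[[0,0,0],[0,0,0],0.7],[[0,0,0],[0,0,0],1],[[0,0,0],[0,0,0],1],[[0,0,0],[0,0,0],1],[[0,0,-10],[0,0,0],1],[[0,0,-40],[0,0,0],1],[[0,0,-75],[0,0,0],1],[[0,0,-85],[0,0,0],1]]' 
python3 - <<'E'
from h import *
s=sensors.read_state();r=R.from_rotvec(s["orientation"]);X=r.as_matrix()[:,0];print(np.degrees(np.arctan2(X[1],X[0])),r.inv().apply(np.array([.4922,-.1856,.235])-s["tcp_pos"])*1000)
E
```

```text
clock: 18.12
tcp_pos: [0.4708, -0.1382, 0.2378]
orientation: [2.039, 2.381, 0.004]
ft_force: [1.0, 0.2, 2.2]
gripper_width: 0.0852
98.84943970811068 [-50.13379287  13.79429166   3.08067897]
```

```bash
python3 -m handwheel '[[[-15,4,0],[0,0,-0.1],1],[[-35,9,0],[0,0,-0.2],1],[[-50,14,0],[0,0,-0.26],1],[[-50,14,0],[0,0,-0.26],1],[[-50,14,0],[0,0,-0.26],1]]' 
python3 - <<'E'
from h import *
s=sensors.read_state()
im=viewer.snapshot("wrist");cv2.imwrite("pics/w13.png",im)
import pickle;pickle.dump(s,open("st13.pkl","wb"));r=R.from_rotvec(s["orientation"]);X=r.as_matrix()[:,0];print(s["tcp_pos"],np.degrees(np.arctan2(X[1],X[0])))
E
```

```text
clock: 18.53
tcp_pos: [0.4911, -0.1853, 0.2325]
orientation: [1.72, 2.629, 0.0]
ft_force: [-0.3, -0.3, -0.3]
gripper_width: 0.0853
[ 0.49109809 -0.18529194  0.23254087] 113.61020092738288
```

View pics/w13.png

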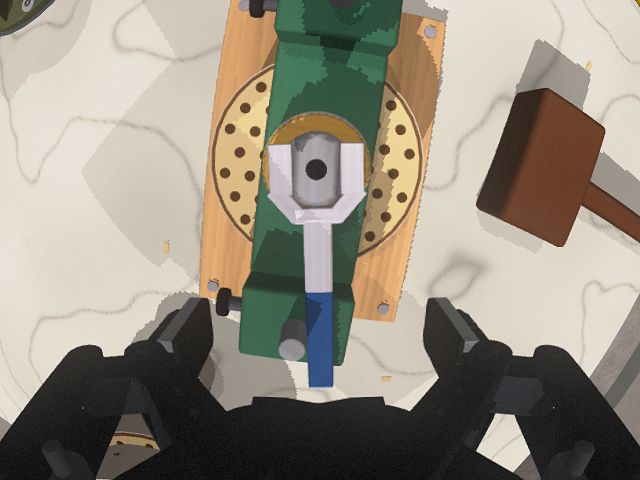

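The spanner has swung so the handle rests against the post (post top (291,347), handle u 306–332 there). I'll measure it for the regrasp and check the barrel's angle.

```bash
python3 - <<'E'
from h import *
import pickle
s=pickle.load(open("st13.pkl","rb"));r=R.from_rotvec(s["orientation"])
im=cv2.imread("pics/w13.png");hsv=cv2.cvtColor(im,cv2.COLOR_BGR2HSV)
m=cv2.inRange(hsv,(100,120,60),(130,255,255));m[:, :280]=0;m[:,360:]=0
ys,xs=np.nonzero(m);W=np.array([r.inv().apply(onplane("wrist",p,.153,s)-s["tcp_pos"])[:2]*1000 for p in zip(xs,ys)])
c=W.mean(0);u=np.linalg.svd(W-c,full_matrices=False)[2][0];u*=np.sign(u[0]);print(c,np.degrees(np.arctan2(u[1],u[0])),np.ptp(W@u))
tl=lambda q,z:(r.inv().apply(onplane("wrist",q,z,s)-s["tcp_pos"])*1000).round(1)
print("line at x=0 y=",c[1]-c[0]*u[1]/u[0],tl((317,230),.153),"hole",tl((316,169.5),.1585),onplane("wrist",(316,169.5),.1585,s))
cv2.imwrite("pics/w13c.png",cv2.resize(im[125:225,255:380],None,fx=6,fy=6,interpolation=cv2.INTER_CUBIC))
E
```

```text
[-50.06604585   0.91639536] -1.0744341820134355 67.84026596377171
line at x=0 y= -0.022573933374745225 [18.5 -0.6 79.5] hole [52.  -1.1 74. ] [ 0.46930005 -0.13807183  0.1585    ]
```

View pics/w13c.png

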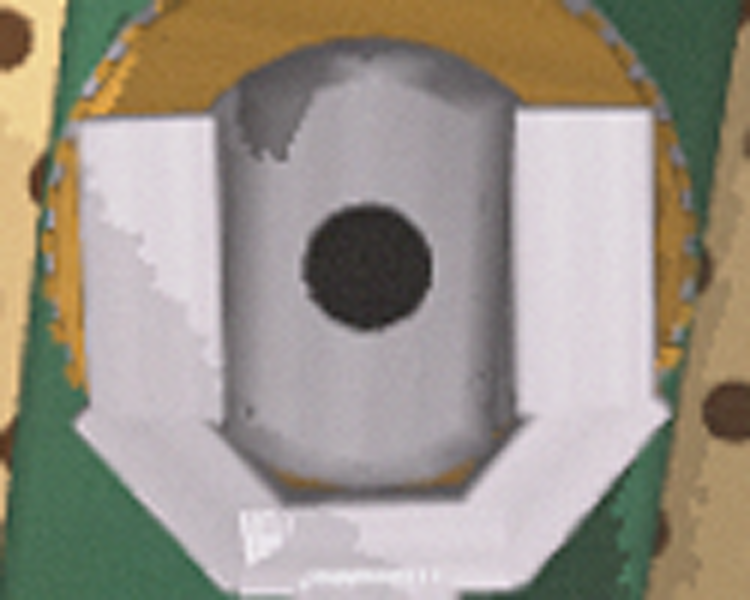

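The barrel and handle lie at about 114.6°, 0.03 rad from the start and well within the limit. I'll regrasp and lift straight up.

```bash
python3 -m handwheel '[[[0,0,25],[0,0,-0.019],1],[[0,0,45],[0,0,-0.019],1],[[0,0,56],[0,0,-0.019],1],[[0,0,60],[0,0,-0.019],1],[[0,0,60],[0,0,-0.019],1],[[0,0,60],[0,0,-0.019],0.5],[[0,0,60],[0,0,-0.019],0],[[0,0,60],[0,0,-0.019],0]]' 80
python3 -m handwheel '[[[0,0,0],[0,0,0],0],[[0,0,0],[0,0,0],0],[[0,0,0],[0,0,0],0],[[0,0,0],[0,0,0],0]]'; python3 t.py
```

```text
clock: 19.25
tcp_pos: [0.4914, -0.1852, 0.1733]
orientation: [1.692, 2.645, 0.0]
ft_force: [0.6, -0.8, -0.5]
gripper_width: 0.0514
clock: 19.58
tcp_pos: [0.4912, -0.1852, 0.1729]
orientation: [1.692, 2.646, 0.0]
ft_force: [-2.4, 1.3, 5.7]
gripper_width: 0.013
ang 114.80 tcp [ 0.4912 -0.1852  0.1729] f [-2.4  1.3  5.7] tq [ 0.176  0.34  -0.011] w 0.0130
```

```bash
python3 -m handwheel '[[[0,0,-2],[0,0,0],0],[[0,0,-4],[0,0,0],0],[[0,0,-6],[0,0,0],0]]';python3 t.py; python3 -m handwheel '[[[0,0,-4],[0,0,0],0],[[0,0,-9],[0,0,0],0],[[0,0,-15],[0,0,0],0],[[0,0,-25],[0,0,0],0],[[0,0,-50],[0,0,0],0],[[0,0,-80],[0,0,0],0],[[0,0,-80],[0,0,0],0]]'
python3 - <<'E'
from h import *
s=sensors.read_state()
im=viewer.snapshot("wrist");cv2.imwrite("pics/w14.png",im)
r=R.from_rotvec(s["orientation"]);print(s["tcp_pos"],r.inv().apply(np.array([.5056,.3033,.26])-s["tcp_pos"])*1000)
E
```

```text
clock: 19.83
tcp_pos: [0.491, -0.1849, 0.178]
orientation: [-1.692, -2.646, -0.0]
ft_force: [3.3, 0.5, -6.5]
gripper_width: 0.0128
ang 114.81 tcp [ 0.491  -0.1849  0.178 ] f [ 3.3  0.5 -6.5] tq [-0.036 -0.513  0.023] w 0.0128
clock: 20.42
tcp_pos: [0.4923, -0.1858, 0.2648]
orientation: [1.688, 2.64, 0.002]
ft_force: [0.5, -0.8, 0.1]
gripper_width: 0.0126
[ 0.4923396  -0.18580206  0.26480492] [438.44933665 217.19236619   3.06715714]
```

View pics/w14.png

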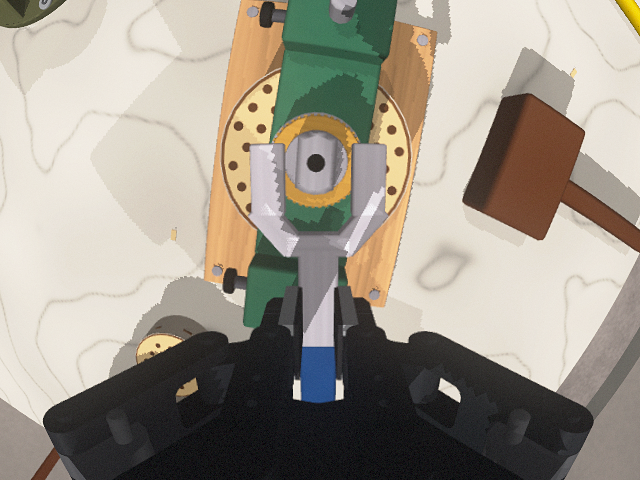

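The spanner is off and held level, and the barrel is undisturbed. I'll carry it to the clear bench around (0.50, 0.25), keeping its orientation.

```bash
python3 -m handwheel '[[[20,9,0],[0,0,0],0],[[52,24,0],[0,0,0],0],[[87,40,0],[0,0,0],0],[[122,56,0],[0,0,0],0],[[157,73,0],[0,0,0],0],[[192,89,0],[0,0,0],0],[[227,105,0],[0,0,0],0],[[262,121,0],[0,0,0],0]]'
python3 -m handwheel '[[[35,16,10],[0,0,0],0],[[70,32,30],[0,0,0],0],[[105,49,55],[0,0,0],0],[[125,58,85],[0,0,0],0],[[133,62,115],[0,0,0],0],[[133,62,140],[0,0,0],0],[[133,62,140],[0,0,0],0],[[133,62,140],[0,0,0],0]]'
python3 - <<'E'
from h import *
print(sensors.read_state()["tcp_pos"])
cv2.imwrite("pics/w15.png",viewer.snapshot("wrist"));cv2.imwrite("pics/s15.png",viewer.snapshot("scene"))
E
```

```text
clock: 21.13
tcp_pos: [0.4903, 0.1052, 0.2581]
orientation: [-1.692, -2.646, 0.001]
ft_force: [1.5, 0.1, -1.8]
gripper_width: 0.013
clock: 21.8
tcp_pos: [0.491, 0.2499, 0.1178]
orientation: [-1.692, -2.646, 0.003]
ft_force: [0.1, 0.4, -1.1]
gripper_width: 0.0129
[0.49104529 0.24989745 0.11783909]
```

View pics/w15.png

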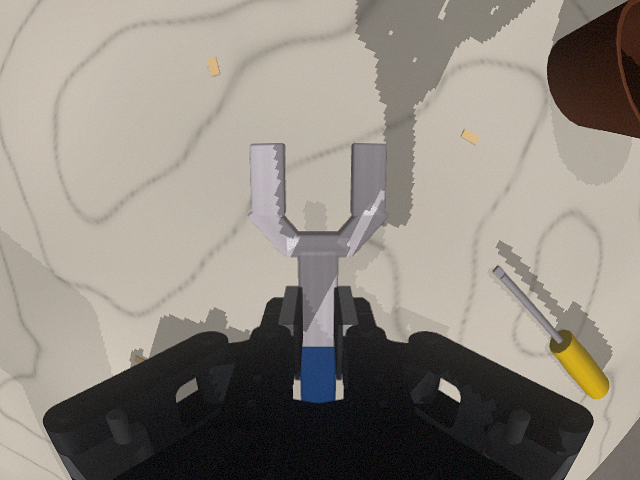

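View pics/s15.png

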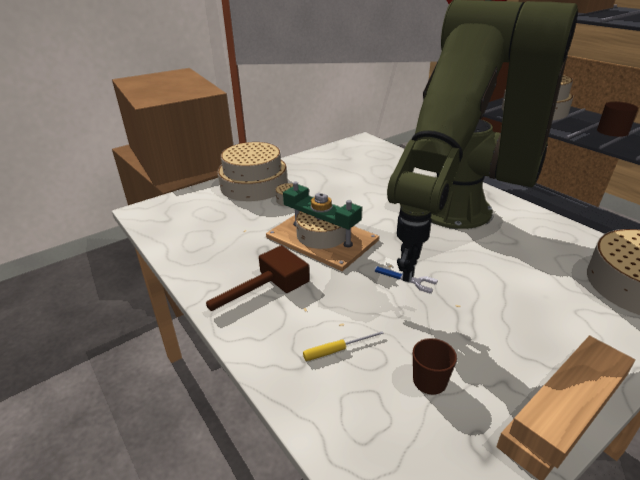

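The area is clear. I'll lower onto the bench.

```bash
python3 -m handwheel '[[[0,0,25],[0,0,0],0],[[0,0,50],[0,0,0],0],[[0,0,68],[0,0,0],0],[[0,0,78],[0,0,0],0],[[0,0,83],[0,0,0],0],[[0,0,86],[0,0,0],0],[[0,0,87],[0,0,0],0],[[0,0,87],[0,0,0],0]]'
python3 -m handwheel '[[[0,0,1],[0,0,0],0],[[0,0,1],[0,0,0],0]]'
```

```text
clock: 22.57
tcp_pos: [0.492, 0.2504, 0.0323]
orientation: [1.692, 2.646, 0.002]
ft_force: [0.1, 0.2, -1.5]
gripper_width: 0.0128
clock: 22.73
tcp_pos: [0.4918, 0.2504, 0.0309]
orientation: [1.692, 2.646, 0.001]
ft_force: [0.3, -0.0, -2.4]
gripper_width: 0.0128
```

```bash
python3 -m handwheel '[[[0,0,1],[0,0,0],0],[[0,0,2],[0,0,0],0],[[0,0,2],[0,0,0],0]]'
python3 -m handwheel '[[[0,0,1],[0,0,0],0],[[0,0,1],[0,0,0],0]]'
```

```text
clock: 22.98
tcp_pos: [0.4914, 0.2502, 0.0282]
orientation: [-1.692, -2.647, 0.0]
ft_force: [-0.6, -0.1, -3.1]
gripper_width: 0.0127
clock: 23.15
tcp_pos: [0.4915, 0.2503, 0.0279]
orientation: [1.692, 2.647, 0.0]
ft_force: [-3.9, -1.5, 7.6]
gripper_width: 0.0124
```

Touchdown at 7.6 N. I'll open, rise and look.

```bash
python3 -m handwheel '[[[0,0,0],[0,0,0],0.4],[[0,0,0],[0,0,0],1],[[0,0,0],[0,0,0],1],[[0,0,0],[0,0,0],1],[[0,0,0],[0,0,0],1],[[0,0,-15],[0,0,0],1],[[0,0,-50],[0,0,0],1],[[0,0,-85],[0,0,0],1]]'
python3 -m handwheel '[[[-20,-20,-40],[0,0,0],1],[[-40,-40,-80],[0,0,0],1],[[-40,-40,-120],[0,0,0],1],[[-40,-40,-120],[0,0,0],1],[[-40,-40,-120],[0,0,0],1]]'
python3 - <<'E'
from h import *
cv2.imwrite("pics/w16.png",viewer.snapshot("wrist"));cv2.imwrite("pics/s16.png",viewer.snapshot("scene"))
cv2.imwrite("pics/d16.png",viewer.snapshot("side"))
print(sensors.read_state()["tcp_pos"])
E
```

```text
clock: 23.82
tcp_pos: [0.4908, 0.2499, 0.1123]
orientation: [-1.691, -2.645, 0.004]
ft_force: [0.9, 1.0, 0.0]
gripper_width: 0.0853
clock: 24.23
tcp_pos: [0.4729, 0.197, 0.236]
orientation: [1.691, 2.643, 0.008]
ft_force: [0.7, 0.4, -0.5]
gripper_width: 0.0856
[0.47163898 0.19723202 0.23098571]
```

View pics/w16.png

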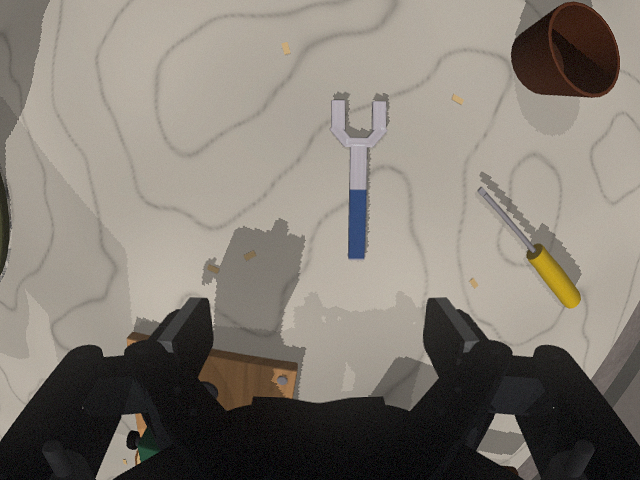

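View pics/d16.png

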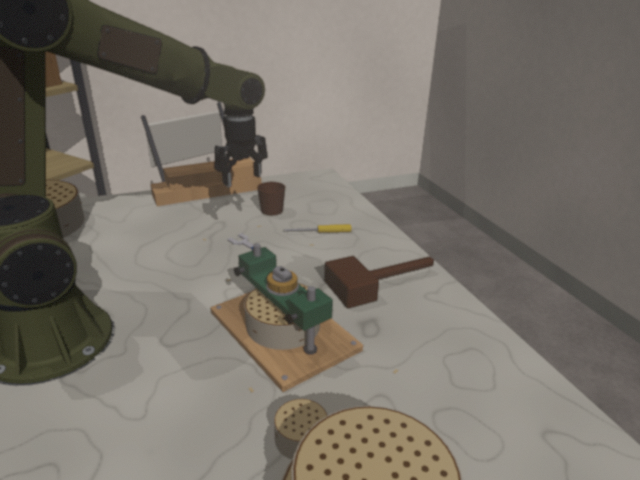

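The spanner lies flat on the bench, jaw around (358,120) and well away from the jig. The pot, screwdriver, mallet and offcut look unmoved, and the gripper is clear. Handing in.

```bash
python3 -m handwheel '[[[0,0,0],[0,0,0],1],[[0,0,0],[0,0,0],1],[[0,0,0],[0,0,0],1],[[0,0,0],[0,0,0],1]]'; python3 -c "
from workcell import ticket;print(ticket.finish_job())"
```

```text
clock: 24.72
tcp_pos: [0.4719, 0.1972, 0.2316]
orientation: [-1.692, -2.646, 0.001]
ft_force: [-0.2, -0.2, 0.6]
gripper_width: 0.0857
the job is handed in; nothing more can be done
None
```

The ring is tightened and the spanner is back on the bench. I handed the job in at 24.7 s of the 72 s allowed; no verdict was reported.

- **Spanner on the flats:** it went down level, with contact felt at the expected height. The jaw first sat about 4 mm towards its handle, so I regrasped and slid it to within about 1 mm. The handle ended up against the post, as intended.
- **Ring:** it ran free at about 0.2 N m and met the washer after roughly 0.7–0.95 rad. The last readings were 0.78–0.86 N m, a little over the 0.6 target but under the limit of 1. These readings held only while the ring was turning and fell to about zero at rest. The bearing force on the washer was never measured directly.
- **Ring grip:** the first two tries loaded the wrist by about 15 N, and a third pulled up to 38 N for a moment. I relieved that before turning.
- **Barrel:** it read about 114.6° just before the spanner came off, against about 116.4° at the start. That is about 0.03 rad, within the 0.22 limit. I did not measure it again afterwards.
- **At the end:** the pictures show the spanner flat and well clear of the jig, and the gripper touching nothing. The pot, screwdriver, mallet and offcut look unmoved by eye.

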